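# Turn the mixing paddle over to dry

### The job

Someone has left the blue mixing paddle standing blade down in the striped mixing cup. Draw it out without knocking the cup over or dragging it along, lay it flat on the newspaper so you can change your grip, and stand it blade up, handle end on the bottom, in the steel drying crock. Do not drop it or shift the crock, and leave the other things on the table alone.

Things in the scene. Friction and masses are not known exactly. Their poses are not given: they have to be found in the camera images.
- paddle: the blue nylon mixing paddle, a straight bar 200 mm long, 90 g. Origin at mid-length on its centre line (it balances 6 mm from there on the handle side); z along its length towards the blade tip, x across its width, y through its thickness. At the start it stands blade down in the mixing cup, leaning about 22 degrees a flat side (y face) on the rim, some 90 mm of handle sticking out
- paddle_blade_tip (a point): middle of the paddle's blade tip, paddle z = +100 mm. The blade, 32 mm wide and 10 mm thick with a white band at its tip, runs from z = +10 to +100 mm on the handle's mid-plane; lying flat it stays 3 mm clear of the table
- paddle_handle_end (a point): middle of the paddle's handle end, paddle z = -100 mm. The handle, 24 mm wide and 16 mm thick, runs from z = -100 to +10 mm, its end rounded (8 mm radius) across the thickness, so it will not balance upright; the paddle lies on the handle's flat side, centre line 8 mm above the table
- mixing_cup: loose paper cup with orange and white stripes that holds the paddle: 120 mm tall, 54 mm across the foot, 76 mm across the rim, wall 3 mm, weighted by a plug of hard plaster whose top is the floor, 20 mm above the table; 0.38 kg. Origin at the centre of its underside, z up
- mixing_cup_mouth (a point): centre of the mixing cup's mouth, 120 mm above its underside. Pulled exactly along its lean the paddle's blade, wider than its handle, rubs and can catch on the round rim: ease it towards the middle of the mouth as it comes up
- drying_crock: loose straight-sided brushed steel crock, empty: 125 mm tall, 88 mm outside, 80 mm inside, floor 6 mm thick; 0.75 kg. It stands to the robot's left and the mixing cup to its right, or the other way round, with free newspaper between them. Origin at the centre of its underside, z up
- drying_crock_floor (a point): centre of the crock's inner floor, 6 mm above its underside
- drying_crock_mouth (a point): centre of the crock's mouth, 125 mm above its underside
- stick_cup: bystander: a second striped cup, the same as the mixing cup, with a thin wooden stirring stick in it, near the far side. Origin at the centre of its underside
- stirring_stick: bystander: the round wooden stirring stick, 200 mm long, 6 mm thick, leaning in the second striped cup. Origin at its middle
- tissue_box: bystander: yellow tissue box, 115 x 200 x 62 mm high. Origin at the centre of its underside
- pencil_case: bystander: black pencil case, 62 x 190 x 44 mm high. Origin at the centre of its underside
- glue_bottle: bystander: white glue bottle with a red cap, 52 mm across, 150 mm tall. Origin at the centre of its underside
- tape_roll: bystander: roll of clear tape lying flat, 100 mm across, 24 mm high. Origin at the centre of its underside

How it is judged:
By the outcome, as a careful person would: the job done as asked, in the order asked, and still so for the second after the job is handed in, with the robot touching nothing.
It also fails if it takes over 64 s, if anything falls off the work surface, if the arm or the gripper's body presses on something with over 40 N, if the wrist force passes 120 N, or if a joint passes its speed limit or range.

### The arm

A 7-joint arm with a two-finger parallel gripper is mounted at the origin on the work surface. World frame = base frame: x ahead of the robot, y to its left, z up, the work surface at z = 0. Lengths are in m, angles in degrees, forces in N, time in s.
With the tool pointing down it reaches from about 0.35 to 0.9 m from the base axis. Payload 19.9 kg.
Tool frame: the origin (TCP) lies midway between the tips of the shut fingers; the grasp point (between the pads) lies 19 mm behind it; z points along the fingers, y is the line along which they close (so a half turn about z gives the same grasp; the last joint's range is limited). The gripper opens to 94 mm and grips with 3 to 60 N. Pads are 16 mm wide; open, the fingers measure 119 mm over their backs; the gripper's body (75 mm by 177 mm) begins 78 mm behind the grasp point.
Start: joints at [65.518, 23.915, -0.59, 92.452, 0.269, 63.638, -3.037], TCP at [0.235, -0.579, 0.205] pointing down, gripper open.
Joint ranges: [-161.28, 161.28], [-22.2, 115.67], [-73.04, 71.86], [3.21, 147.25], [-68.34, 248.33], [10.77, 114.83], [-161.83, 161.83]. Speed limits (degrees/s): [108.29, 108.29, 136.94, 136.94, 172.46, 172.46, 172.46].

### API

Orientations are given as [roll, pitch, yaw] about the fixed x, y, z axes, in that order (R = Rz(yaw) Ry(pitch) Rx(roll)).
In Python, from rig import bot gives the robot as it stands.
- The arm moves only by the tool send_rows, never from a script. Its argument "plan" is a list of rows, each an object of numbers: "grip": the closure, from 0 (fully open) to 1 (shut); "tx", "ty", "tz": the shift along the world's x, y, z in units of 40 mm (1.0 is 40 mm); "rx", "ry", "rz": the turn, a rotation vector about the world's x, y, z in units of 5 degrees (1.0 is 5 degrees). In form: [{"grip": .., "tx": .., "ty": .., "tz": .., "rx": .., "ry": .., "rz": ..}, ...]. A call has exactly 5 rows; each row shifts and turns the commanded pose from where the row before left it; what a row does not reach is not made up. A row lasts 1/12 s, in which the tool goes at most 41.7 mm and 7.16 degrees, less where a joint would pass 70% of its speed; a pose out of reach is approached as far as the arm can. A call is refused whole if a number of a shift passes 1 or a number of a turn 1, either way. A call with a gripper value outside its range is refused whole. The fingers move at their own pace and stop on an object; "force" is the grip in N (left out, the last holds). Time passes only in rows, so rows that do not move let the fingers close, or fill a call up. It gives the time, the measured TCP pose, the force, the opening and the grip force at its end, in the units of the state.
- bot.get_state(): the state, without advancing time (a new reading comes with each control period).
- bot.grab_frame(name): name is "scene" or "top"; returns the picture (400x640x3 uint8, blue, green, red); there is no depth.
- bot.calibration(name): a dict with "fx", "fy", "cx", "cy" (pixels), "cam_to_world" (4x4, takes a point from camera to world coordinates). Camera axes: x right, y down, z forward; pixel columns grow to the right and rows downward; lengths in m; the calibration is good to about 2 mm. A picture is of the moment at which its call begins. calibration takes no time and is no camera call.
- bot.close_job(): hands the job in; it is judged then, once.
The state is a dict: "time": time; "joint_pos": joint angles; "qd": joint speeds; "joint_torque": joint torques, N m; "ee_pos": TCP position; "tool_rot": TCP orientation; "force": force on the tool from outside, world axes, zero at the start; "ft_torque": the same for the moment, N m; "opening": finger opening in m; "grip_force": force on a finger pad.
Only numpy, scipy, OpenCV 4.12 (cv2) and the standard library are available. Lean on these libraries where they do the work, as an engineer would, in place of code of your own. Each camera call takes 0.05 s, during which the arm holds its last target. There are 200 camera calls.

## Working session

There is one attempt and no reset: what is moved stays moved. The work goes in short steps, Python scripts to look and compute and a tool call to move; the robot and the scene stay as the last step left them, time stands still between calls to the robot, and variables do not carry over. Pictures are saved under pics/ and viewed, at most 10 in all, crops included, and the job is handed in when it is done.

Besides the shell and the picture viewer there is one more tool, called after ">>>" as name(argument=value, ...), one argument or row to a line, values as JSON. send_rows: Moves the arm, as the interface text tells. Its arguments: {"type":"object","properties":{"plan":{"type":"array","items":{"type":"object","properties":{"grip":{"type":"number"},"tx":{"type":"number"},"ty":{"type":"number"},"tz":{"type":"number"},"rx":{"type":"number"},"ry":{"type":"number"},"rz":{"type":"number"}}}},"force":{"type":"number"}},"required":["plan"]}

```bash
ls; mkdir -p pics
python3 - <<'E'
from rig import bot
import cv2
for n in("scene","top"):
    cv2.imwrite(f"pics/{n}0.png",bot.grab_frame(n)); c=bot.calibration(n); print(n,c)
s=bot.get_state();print(s)
E
```

```text
pics
scene {'fx': 445.1781475823707, 'fy': 445.1781475823707, 'cx': 315.2106223793781, 'cy': 200.44789861464164, 'cam_to_world': array([[-0.03816338,  0.67399867, -0.73774613,  1.43637761],
       [ 0.99904825,  0.01012934, -0.04242637,  0.05251613],
       [-0.02112244, -0.73866311, -0.67374376,  0.876729  ],
       [ 0.        ,  0.        ,  0.        ,  1.        ]])}
top {'fx': 407.70521159345856, 'fy': 407.70521159345856, 'cx': 320.4305185916199, 'cy': 201.46923395933956, 'cam_to_world': array([[-0.00370431, -0.99275115,  0.12013087,  0.50009246],
       [-0.99997206,  0.00445738,  0.00600066,  0.01307717],
       [-0.00649263, -0.12010529, -0.99273993,  1.1127898 ],
       [ 0.        ,  0.        ,  0.        ,  1.        ]])}
{'time': 0.1, 'joint_pos': array([65.5180026 , 23.94449796, -0.59114649, 92.48062685,  0.26751786,
       63.63878076, -3.03653736]), 'qd': array([-0.00601083, -0.03405924,  0.04732565,  0.01075684, -0.0707015 ,
       -0.00851458, -0.05187069]), 'joint_torque': array([ 9.49512141e-04, -8.52583051e+01,  6.39834758e-01, -4.26688778e+01,
       -4.88072564e-02,  1.63678557e-02,  2.22253874e-06]), 'ee_pos': array([ 0.23506411, -0.57875186,  0.20489971]), 'tool_rot': array([-1.79937545e+02,  2.96786936e-03,  2.21047847e+01]), 'force': array([-0.09890838, -0.19602603,  0.56588947]), 'ft_torque': array([ 0.00070732,  0.0063948 , -0.00309221]), 'grip_force': 0.0, 'opening': 0.0942626127932556}
```

View pics/scene0.png

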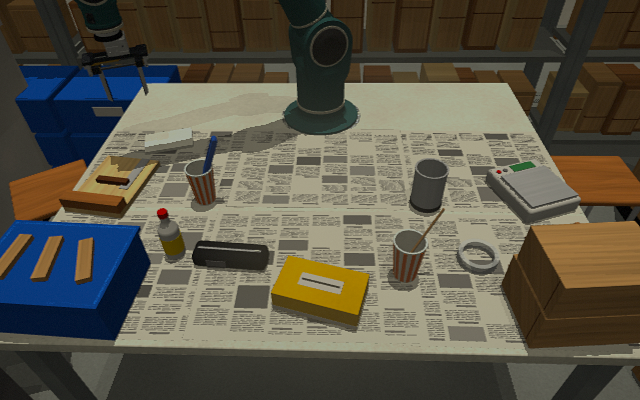

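View pics/top0.png

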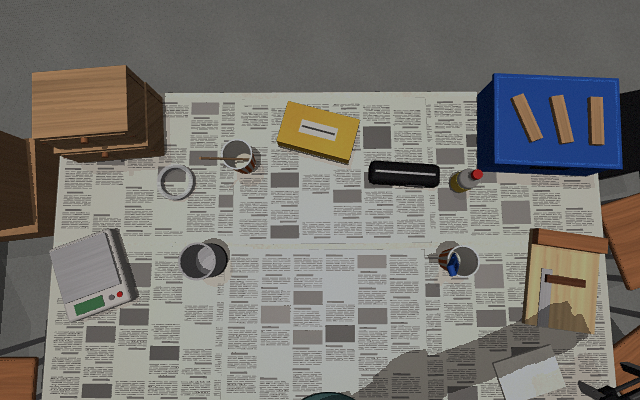

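The scene view has the mixing cup at about (201,182), the handle tip at (211,140) and the crock at (429,185). In the top view the cup mouth is near (460,258), the blue handle near (453,262) and the crock mouth near (204,258). I'll enlarge these next.

Run:
```python
import cv2,numpy as np
s=cv2.imread("pics/scene0.png");t=cv2.imread("pics/top0.png")
def crop(im,x,y,w=80,h=60,k=5):
    c=cv2.resize(im[y:y+h,x:x+w],None,fx=k,fy=k,interpolation=cv2.INTER_CUBIC)
    for i in range(0,w,10): cv2.putText(c,str(x+i),(i*k,8),0,.3,(0,0,255)); cv2.line(c,(i*k,0),(i*k,h*k),(0,0,255) if 0 else (90,160,90),1)
    for i in range(0,h,10): cv2.putText(c,str(y+i),(0,i*k+8),0,.3,(0,0,255)); cv2.line(c,(0,i*k),(w*k,i*k),(90,160,90),1)
    return c
a=crop(s,165,130,80,80,5)[:, :]
b=crop(t,420,230,80,60);c=crop(t,170,230,80,60);d=crop(s,390,150,80,60)
cv2.imwrite("pics/crops0.png",np.vstack([np.hstack([crop(s,165,133,80,60+0),b]),np.hstack([d,c])]))
hsv=cv2.cvtColor(s,cv2.COLOR_BGR2HSV)
for n,im,(x,y,w,h) in(("s",s,(165,125,80,80)),("t",t,(430,230,60,60))):
    hs=cv2.cvtColor(im,cv2.COLOR_BGR2HSV)[y:y+h,x:x+w]
    m=((hs[...,0]>100)&(hs[...,0]<125)&(hs[...,1]>130)&(hs[...,2]>50))
    ys,xs=np.nonzero(m); print(n,len(xs),xs.min()+x,xs.max()+x,ys.min()+y,ys.max()+y)
    for r in range(ys.min(),ys.max()+1): 
        q=xs[ys==r]
        if len(q): print(r+y,q.min()+x,q.max()+x,end="; ")
    print()
```

```text
s 171 203 216 136 172
136 212 214; 137 211 215; 138 211 215; 139 211 215; 140 211 216; 141 211 212; 142 210 215; 143 210 215; 144 209 214; 145 209 213; 146 209 214; 147 209 214; 148 209 213; 149 208 213; 150 208 211; 151 208 213; 152 208 213; 153 207 212; 154 207 212; 155 207 211; 156 207 211; 157 206 210; 158 206 210; 159 206 210; 160 206 210; 161 205 210; 162 205 209; 163 205 209; 164 204 209; 165 204 209; 166 204 208; 167 204 207; 168 204 206; 169 203 206; 170 203 206; 171 203 204; 172 203 204; 
t 132 447 458 254 275
254 454 454; 255 454 455; 256 453 455; 257 452 456; 258 451 456; 259 451 456; 260 454 457; 261 454 457; 262 453 457; 263 453 458; 264 453 458; 265 450 458; 266 447 458; 267 447 458; 268 447 458; 269 448 457; 270 448 457; 271 449 457; 272 449 456; 273 449 456; 274 450 455; 275 450 454;
```

View pics/crops0.png

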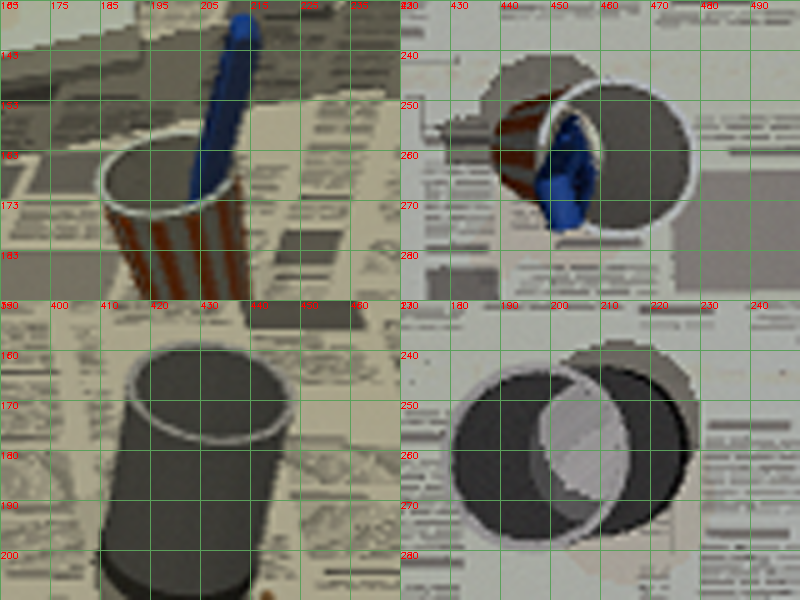

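```bash
cat > util.py <<'E'
import numpy as np,cv2
from scipy.spatial.transform import Rotation as Rt
from scipy.optimize import differential_evolution,minimize
CAL={}
def cal(n):
    if n not in CAL:
        from rig import bot; CAL[n]=bot.calibration(n)
    return CAL[n]
def proj(n,P):
    c=cal(n);T=np.linalg.inv(c["cam_to_world"]);q=np.atleast_2d(P)@T[:3,:3].T+T[:3,3]
    return np.c_[c["fx"]*q[:,0]/q[:,2]+c["cx"],c["fy"]*q[:,1]/q[:,2]+c["cy"]]
def ray(n,u,v):
    c=cal(n);d=c["cam_to_world"][:3,:3]@[(u-c["cx"])/c["fx"],(v-c["cy"])/c["fy"],1];return c["cam_to_world"][:3,3],d/np.linalg.norm(d)
def tri(a,b):
    o1,d1=ray("scene",*a);o2,d2=ray("top",*b)
    s=np.linalg.lstsq(np.c_[d1,-d2],o2-o1,rcond=None)[0];p,q=o1+s[0]*d1,o2+s[1]*d2
    return (p+q)/2,np.linalg.norm(p-q)
def handle_pts(z0=-.1,z1=.01):
    P=[[x,y,z1] for x in(-.012,.012) for y in(-.008,.008)]
    for a in np.linspace(-90,90,9): P+=[[x,.008*np.sin(np.radians(a)),z0+.008-.008*np.cos(np.radians(a))] for x in(-.012,.012)]
    return np.array(P)
def blade_pts(): return np.array([[x,y,z] for x in(-.016,.016) for y in(-.005,.005) for z in(.01,.1)])
def fill(n,P,m,k=4):
    h=cv2.convexHull((proj(n,P)*k*16+8*k*16/16*0).astype(np.int32));cv2.fillConvexPoly(m,h,1,shift=4)
def blue(im):
    hs=cv2.cvtColor(im,cv2.COLOR_BGR2HSV)
    return (hs[...,0]>100)&(hs[...,0]<130)&(hs[...,1]>110)&(hs[...,2]>30)
E
python3 - <<'E'
from util import *
for nm,a,b,h,r in(("cup",(198.8,167.8),(463.5,261),.12,.038),("crock",(432,168.5),(198,261),.125,.044)):
    p,e=tri(a,b);print(nm,p.round(4),e)
    # refine: fit circle rim extents given z=h
    t=np.linspace(0,2*np.pi,200)
    ext={"cup":((184,213.6,159.6,176),(448,479,246,276)),"crock":((415.6,448.4,158.6,178.4),(180,216,242.4,279.6))}[nm]
    for fz in (0,1):
        def f(v):
            z=v[2] if fz else h
            P=np.c_[v[0]+r*np.cos(t),v[1]+r*np.sin(t),np.full(200,z)];L=0
            for n,x in zip(("scene","top"),ext):
                q=proj(n,P);L+=np.sum((np.array([q[:,0].min(),q[:,0].max(),q[:,1].min(),q[:,1].max()])-x)**2)
            return L
        s=minimize(f,[p[0],p[1],h],method="Nelder-Mead");print(s.x.round(4),s.fun)
S=blue(cv2.imread("pics/scene0.png"));T=blue(cv2.imread("pics/top0.png"))
S[:125]=0;S[164:]=0;S[:,:165]=0;S[:,245:]=0
T[:261]=0;T[290:]=0;T[:,:430]=0;T[:,490:]=0
k=4
H=handle_pts(z1=-.02)
def model(v):
    x,y,z,th,ph=v
    zx=-np.array([np.sin(th)*np.cos(ph),np.sin(th)*np.sin(ph),np.cos(th)]) # paddle z points down
    xx=np.array([-np.sin(ph),np.cos(ph),0]);yx=np.cross(zx,xx)
    R=np.c_[xx,yx,zx];o=np.array([x,y,z])+.1*zx
    return R,o
def loss(v):
    R,o=model(v);L=0
    for n,M,r0,r1 in(("scene",S,125,164),("top",T,261,290)):
        m=np.zeros((400*k,640*k),np.uint8);q=(proj(n,H@R.T+o)+.5)*k*16
        cv2.fillConvexPoly(m,cv2.convexHull(q.astype(np.int32)),1,shift=4)
        m=cv2.resize(m.astype(np.float32),(640,400),interpolation=cv2.INTER_AREA);m[:r0]=0;m[r1:]=0
        L+=np.abs(m-M).sum()
    return L
r=differential_evolution(loss,[(.28,.5),(-.42,-.22),(.15,.23),(.2,.6),(-np.pi,np.pi)],seed=1,popsize=20,maxiter=60,polish=False)
print(r.x.round(4),np.degrees(r.x[3:]),r.fun,S.sum(),T.sum());R,o=model(r.x)
print("origin",o.round(4),"tip",(o+.1*R[:,2]).round(4),R.round(3))
E
```

```text
cup [ 0.4743 -0.3249  0.1168] 0.0012319559042109692
[ 0.4753 -0.324   0.1222] 4.816529723464106
[ 0.4745 -0.3247  0.1175] 4.021738251899233
crock [0.4768 0.3156 0.1217] 0.001620703806296729
[0.4778 0.3146 0.1274] 1.3683573394388313
[0.4771 0.3151 0.1227] 0.7108347417915326
[ 0.4609 -0.2688  0.2071  0.3801  1.6871] [21.77912553 96.66483379] 48.3125 179 144
origin [ 0.4652 -0.3056  0.1142] tip [ 0.4695 -0.3425  0.0214] [[-0.993 -0.108  0.043]
 [-0.116  0.922 -0.369]
 [ 0.    -0.371 -0.929]]
```

```bash
cat >> util.py <<'E'
def Rtool(tz,ty):
    tz=np.array(tz,float);tz/=np.linalg.norm(tz);ty=np.array(ty,float);ty-=tz*(ty@tz);ty/=np.linalg.norm(ty)
    return np.c_[np.cross(ty,tz),ty,tz]
def state():
    from rig import bot
    s=bot.get_state();s["R"]=Rt.from_euler("xyz",s["tool_rot"],degrees=True).as_matrix();return s
def go(p,R,s=None,p0=None,R0=None):
    "total shift (units 40mm) and turn (units 5deg) to target"
    if p0 is None: s=s or state();p0,R0=s["ee_pos"],s["R"]
    d=(np.array(p)-p0)/.04;r=Rt.from_matrix(R@R0.T).as_rotvec(degrees=True)/5
    print("shift",d.round(3),"turn",r.round(3),"min rows",max(np.abs(d).max(),np.abs(r).max()).round(2))
    return np.array(p),R
E
python3 - <<'E'
from util import *
print(state()["joint_pos"].round(1))
t=np.radians(48);a=np.array([-.116,.993,0])
tz=np.sin(t)*a+np.array([0,0,-np.cos(t)]);R=Rtool(tz,[.993,.116,0]);tz=R[:,2]
P=np.array([.4626,-.2835,.170])
G=P+.003*tz;pre=G-.09*tz
print(G,pre,tz)
p,R1=go([*pre[:2],.36],R)
p,R1=go(pre,R,None,p,R1);go(G,R,None,p,R1)
for uv in((350,163),(283,145),(440,187),(370,185)): # top: front edges of bystanders, table level
    o,d=ray("top",*uv);print((o-d*o[2]/d[2])[:2].round(3))
E
```

```text
[65.5 23.9 -0.6 92.5  0.3 63.6 -3. ]
[ 0.46234135 -0.28128587  0.16799233] [ 0.47010084 -0.3477098   0.22822232] [-0.08621659  0.7380437  -0.66922209]
shift [5.876 5.776 3.878] turn [ 8.835 -5.243 13.974] min rows 13.97
shift [ 0.     0.    -3.294] turn [0. 0. 0.] min rows 3.29
shift [-0.194  1.661 -1.506] turn [0. 0. 0.] min rows 1.66
[ 0.742 -0.063]
[0.794 0.124]
[ 0.673 -0.31 ]
[ 0.68  -0.117]
```

>>> send_rows(
  plan=[
    {"grip": 0,"tx": 0.3,"ty": 0.3,"tz": 0.6,"rx": 0.6,"ry": -0.35,"rz": 0.93},
    {"grip": 0,"tx": 0.3,"ty": 0.3,"tz": 0.6,"rx": 0.6,"ry": -0.35,"rz": 0.93},
    {"grip": 0,"tx": 0.3,"ty": 0.3,"tz": 0.6,"rx": 0.6,"ry": -0.35,"rz": 0.93},
    {"grip": 0,"tx": 0.3,"ty": 0.3,"tz": 0.6,"rx": 0.6,"ry": -0.35,"rz": 0.93},
    {"grip": 0,"tx": 0.3,"ty": 0.3,"tz": 0.6,"rx": 0.6,"ry": -0.35,"rz": 0.93},
  ],
)

```text
time: 0.52
ee_pos: [0.2952, -0.5184, 0.3268]
tool_rot: [-172.2, -15.6, 44.7]
force: [0.1, 0.1, 0.0]
opening: 0.094
grip_force: 0.0
```

>>> send_rows(
  plan=[
    {"grip": 0,"tx": 0.4,"ty": 0.4,"tz": 0.1,"rx": 0.6,"ry": -0.35,"rz": 0.93},
    {"grip": 0,"tx": 0.4,"ty": 0.4,"tz": 0.1,"rx": 0.6,"ry": -0.35,"rz": 0.93},
    {"grip": 0,"tx": 0.4,"ty": 0.4,"tz": 0.1,"rx": 0.6,"ry": -0.35,"rz": 0.93},
    {"grip": 0,"tx": 0.4,"ty": 0.4,"tz": 0.1,"rx": 0.6,"ry": -0.35,"rz": 0.93},
    {"grip": 0,"tx": 0.4,"ty": 0.4,"tz": 0.1,"rx": 0.6,"ry": -0.35,"rz": 0.93},
  ],
)

```text
time: 0.93
ee_pos: [0.3754, -0.4385, 0.3455]
tool_rot: [-171.0, -32.9, 67.6]
force: [0.4, -0.1, -0.2]
opening: 0.0938
grip_force: 0.0
```

>>> send_rows(
  plan=[
    {"grip": 0,"tx": 0.4,"ty": 0.4,"tz": 0,"rx": 0.6,"ry": -0.35,"rz": 0.93},
    {"grip": 0,"tx": 0.4,"ty": 0.4,"tz": 0,"rx": 0.6,"ry": -0.35,"rz": 0.93},
    {"grip": 0,"tx": 0.4,"ty": 0.4,"tz": 0,"rx": 0.6,"ry": -0.35,"rz": 0.93},
    {"grip": 0,"tx": 0.4,"ty": 0.4,"tz": 0,"rx": 0.6,"ry": -0.35,"rz": 0.93},
    {"grip": 0,"tx": 0.4,"ty": 0.4,"tz": 0,"rx": 0.6,"ry": -0.35,"rz": 0.93},
  ],
)

```text
time: 1.35
ee_pos: [0.4555, -0.3586, 0.3451]
tool_rot: [-179.7, -48.8, 96.7]
force: [-0.1, 0.6, -0.4]
opening: 0.0939
grip_force: 0.0
```

```bash
cat > g1.py <<'E'
from util import *
s=state();print(s["time"],s["joint_pos"].round(1),s["ee_pos"].round(4),s["R"][:,2].round(3),s["force"].round(2))
t=np.radians(48);a=np.array([-.116,.993,0])
tz=np.sin(t)*a+np.array([0,0,-np.cos(t)]);R=Rtool(tz,[.993,.116,0]);tz=R[:,2]
P=np.array([.4626,-.2835,.170])
G=P+.003*tz;pre=G-.09*tz
p,R1=go(pre,R);go(G,R,None,p,R1);go(G,R)
E
python3 g1.py
```

```text
1.35 [ 62.3  41.8 -25.1  63.  -17.6 114.   42.4] [ 0.4555 -0.3586  0.3451] [-0.094  0.747 -0.658] [-0.06  0.64 -0.4 ]
shift [ 0.365  0.272 -2.923] turn [-0.162 -0.06  -0.059] min rows 2.92
shift [-0.194  1.661 -1.506] turn [0. 0. 0.] min rows 1.66
shift [ 0.171  1.932 -4.429] turn [-0.162 -0.06  -0.059] min rows 4.43
```

>>> send_rows(
  plan=[
    {"grip": 0,"tx": 0.07,"ty": 0.05,"tz": -0.6,"rx": -0.16,"ry": -0.06,"rz": -0.06},
    {"grip": 0,"tx": 0.07,"ty": 0.05,"tz": -0.6},
    {"grip": 0,"tx": 0.07,"ty": 0.05,"tz": -0.6},
    {"grip": 0,"tx": 0.07,"ty": 0.06,"tz": -0.6},
    {"grip": 0,"tx": 0.085,"ty": 0.06,"tz": -0.52},
  ],
)

```text
$.plan[1]: bad value
```

```bash
python3 g1.py
```

```text
1.35 [ 62.3  41.8 -25.1  63.  -17.6 114.   42.4] [ 0.4555 -0.3586  0.3451] [-0.094  0.747 -0.658] [-0.06  0.64 -0.4 ]
shift [ 0.365  0.272 -2.923] turn [-0.162 -0.06  -0.059] min rows 2.92
shift [-0.194  1.661 -1.506] turn [0. 0. 0.] min rows 1.66
shift [ 0.171  1.932 -4.429] turn [-0.162 -0.06  -0.059] min rows 4.43
```

All seven keys are required.

>>> send_rows(
  plan=[
    {"grip": 0,"tx": 0.07,"ty": 0.05,"tz": -0.6,"rx": -0.16,"ry": -0.06,"rz": -0.06},
    {"grip": 0,"tx": 0.07,"ty": 0.05,"tz": -0.6,"rx": 0,"ry": 0,"rz": 0},
    {"grip": 0,"tx": 0.07,"ty": 0.05,"tz": -0.6,"rx": 0,"ry": 0,"rz": 0},
    {"grip": 0,"tx": 0.07,"ty": 0.06,"tz": -0.6,"rx": 0,"ry": 0,"rz": 0},
    {"grip": 0,"tx": 0.085,"ty": 0.06,"tz": -0.52,"rx": 0,"ry": 0,"rz": 0},
  ],
)

```text
time: 1.77
ee_pos: [0.4695, -0.348, 0.2267]
tool_rot: [-179.8, -47.9, 96.3]
force: [0.5, 0.1, -0.9]
opening: 0.0941
grip_force: 0.0
```

```bash
python3 g1.py
```

```text
1.7667 [ 61.4  46.2 -24.3  70.3 -14.8 102.1  46.3] [ 0.4695 -0.348   0.2267] [-0.085  0.737 -0.67 ] [ 0.46  0.14 -0.92]
shift [0.015 0.006 0.039] turn [ 0.021 -0.024  0.038] min rows 0.04
shift [-0.194  1.661 -1.506] turn [0. 0. 0.] min rows 1.66
shift [-0.179  1.667 -1.467] turn [ 0.021 -0.024  0.038] min rows 1.67
```

>>> send_rows(
  plan=[
    {"grip": 0,"tx": -0.036,"ty": 0.333,"tz": -0.293,"rx": 0,"ry": 0,"rz": 0},
    {"grip": 0,"tx": -0.036,"ty": 0.333,"tz": -0.293,"rx": 0,"ry": 0,"rz": 0},
    {"grip": 0,"tx": -0.036,"ty": 0.333,"tz": -0.293,"rx": 0,"ry": 0,"rz": 0},
    {"grip": 0,"tx": -0.036,"ty": 0.333,"tz": -0.293,"rx": 0,"ry": 0,"rz": 0},
    {"grip": 0,"tx": -0.036,"ty": 0.333,"tz": -0.293,"rx": 0,"ry": 0,"rz": 0},
  ],
)

```text
time: 2.18
ee_pos: [0.4623, -0.2809, 0.1691]
tool_rot: [-179.9, -47.9, 96.4]
force: [0.7, 0.0, -0.2]
opening: 0.0942
grip_force: 0.0
```

```bash
cat > shot.py <<'E'
import sys;from util import *;from rig import bot
nm,su,sv,tu,tv=sys.argv[1],*map(int,sys.argv[2:6]);w,h,k=100,110,4
def crop(im,x,y):
    x=max(0,min(640-w,x-w//2));y=max(0,min(400-h,y-h//2));c=cv2.resize(im[y:y+h,x:x+w],None,fx=k,fy=k,interpolation=cv2.INTER_CUBIC)
    for i in range(0,w,20): cv2.putText(c,str(x+i),(i*k,8),0,.3,(0,0,255)); cv2.line(c,(i*k,0),(i*k,4),(0,0,255),1)
    for i in range(0,h,20): cv2.putText(c,str(y+i),(0,i*k+8),0,.3,(0,0,255))
    return c
a=bot.grab_frame("scene");b=bot.grab_frame("top");cv2.imwrite(f"pics/{nm}_s.png",a);cv2.imwrite(f"pics/{nm}_t.png",b)
cv2.imwrite(f"pics/{nm}.png",np.hstack([crop(a,su,sv),crop(b,tu,tv)]))
E
python3 g1.py; python3 shot.py pre 205 160 455 260
```

```text
2.1833 [ 60.7  44.3 -25.3  82.5 -15.5  91.3  47.5] [ 0.4623 -0.2809  0.1691] [-0.085  0.737 -0.671] [ 0.69  0.03 -0.24]
shift [ 0.196 -1.669  1.477] turn [ 0.027 -0.017  0.038] min rows 1.67
shift [-0.194  1.661 -1.506] turn [0. 0. 0.] min rows 1.66
shift [ 0.002 -0.009 -0.029] turn [ 0.027 -0.017  0.038] min rows 0.04
```

View pics/pre.png

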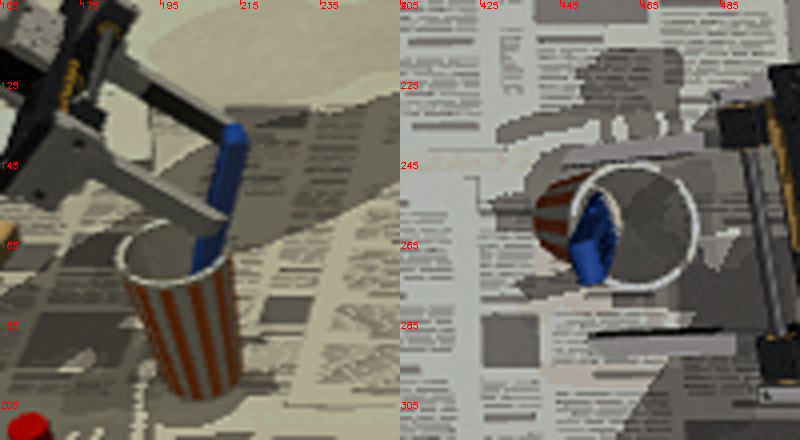

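Seen from above, the fingers (rows 239 and 282) straddle the handle (450,262) evenly, and their tips reach just past it. I'll close the grip.

>>> send_rows(
  plan=[
    {"grip": 1,"tx": 0,"ty": 0,"tz": 0,"rx": 0,"ry": 0,"rz": 0},
    {"grip": 1,"tx": 0,"ty": 0,"tz": 0,"rx": 0,"ry": 0,"rz": 0},
    {"grip": 1,"tx": 0,"ty": 0,"tz": 0,"rx": 0,"ry": 0,"rz": 0},
    {"grip": 1,"tx": 0,"ty": 0,"tz": 0,"rx": 0,"ry": 0,"rz": 0},
    {"grip": 1,"tx": 0,"ty": 0,"tz": 0,"rx": 0,"ry": 0,"rz": 0},
  ],
  force=45,
)

```text
time: 2.7
ee_pos: [0.4627, -0.2821, 0.1702]
tool_rot: [-179.9, -47.8, 96.4]
force: [-0.0, -0.0, 0.2]
opening: 0.064
grip_force: 0.0
```

>>> send_rows(
  plan=[
    {"grip": 1,"tx": 0,"ty": 0,"tz": 0,"rx": 0,"ry": 0,"rz": 0},
    {"grip": 1,"tx": 0,"ty": 0,"tz": 0,"rx": 0,"ry": 0,"rz": 0},
    {"grip": 1,"tx": 0,"ty": 0,"tz": 0,"rx": 0,"ry": 0,"rz": 0},
    {"grip": 1,"tx": 0,"ty": 0,"tz": 0,"rx": 0,"ry": 0,"rz": 0},
    {"grip": 1,"tx": 0,"ty": 0,"tz": 0,"rx": 0,"ry": 0,"rz": 0},
  ],
  force=45,
)

```text
time: 3.12
ee_pos: [0.4626, -0.2816, 0.17]
tool_rot: [-179.9, -47.8, 96.4]
force: [-0.4, 0.4, -0.2]
opening: 0.0308
grip_force: 0.2
```

>>> send_rows(
  plan=[
    {"grip": 1,"tx": 0,"ty": 0,"tz": 0,"rx": 0,"ry": 0,"rz": 0},
    {"grip": 1,"tx": 0,"ty": 0,"tz": 0,"rx": 0,"ry": 0,"rz": 0},
    {"grip": 1,"tx": 0,"ty": 0,"tz": 0,"rx": 0,"ry": 0,"rz": 0},
    {"grip": 1,"tx": 0,"ty": 0,"tz": 0,"rx": 0,"ry": 0,"rz": 0},
    {"grip": 1,"tx": 0,"ty": 0,"tz": 0,"rx": 0,"ry": 0,"rz": 0},
  ],
  force=45,
)

```text
time: 3.53
ee_pos: [0.4626, -0.2816, 0.1701]
tool_rot: [-179.9, -47.8, 96.4]
force: [0.5, 0.2, 0.6]
opening: 0.0242
grip_force: 43.3
```

```bash
python3 g1.py
```

```text
3.5333 [ 60.7  44.3 -25.3  82.4 -15.6  91.4  47.5] [ 0.4626 -0.2816  0.1701] [-0.084  0.737 -0.671] [0.48 0.2  0.59]
shift [ 0.187 -1.653  1.454] turn [ 0.03  -0.01   0.037] min rows 1.65
shift [-0.194  1.661 -1.506] turn [0. 0. 0.] min rows 1.66
shift [-0.007  0.008 -0.052] turn [ 0.03  -0.01   0.037] min rows 0.05
```

>>> send_rows(
  plan=[
    {"grip": 1,"tx": 0,"ty": 0.03,"tz": 0.15,"rx": 0,"ry": 0,"rz": 0},
    {"grip": 1,"tx": 0,"ty": 0.03,"tz": 0.2,"rx": 0,"ry": 0,"rz": 0},
    {"grip": 1,"tx": 0,"ty": 0.03,"tz": 0.2,"rx": 0,"ry": 0,"rz": 0},
    {"grip": 1,"tx": 0.01,"ty": 0.03,"tz": 0.2,"rx": 0,"ry": 0,"rz": 0},
    {"grip": 1,"tx": 0.01,"ty": 0.03,"tz": 0.2,"rx": 0,"ry": 0,"rz": 0},
  ],
  force=45,
)

```text
time: 3.95
ee_pos: [0.4635, -0.2755, 0.2092]
tool_rot: [-179.9, -47.8, 96.4]
force: [0.5, -0.4, -0.4]
opening: 0.0239
grip_force: 43.3
```

```bash
python3 g1.py|head -1; python3 shot.py lift 205 150 455 260
```

```text
3.95 [ 60.8  41.5 -26.   81.9 -16.7  94.1  45.9] [ 0.4635 -0.2755  0.2092] [-0.084  0.736 -0.672] [ 0.46 -0.36 -0.35]
```

View pics/lift.png

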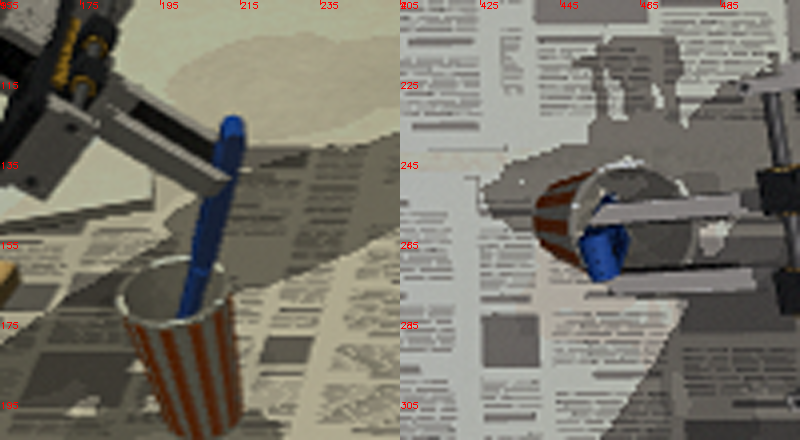

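The paddle has come up about 39 mm cleanly. Its shoulder now shows at (197,163) inside the mouth and the cup hasn't moved, so I'll keep lifting.

>>> send_rows(
  plan=[
    {"grip": 1,"tx": 0.01,"ty": 0.04,"tz": 0.3,"rx": 0,"ry": 0,"rz": 0},
    {"grip": 1,"tx": 0.01,"ty": 0.04,"tz": 0.3,"rx": 0,"ry": 0,"rz": 0},
    {"grip": 1,"tx": 0.01,"ty": 0.04,"tz": 0.3,"rx": 0,"ry": 0,"rz": 0},
    {"grip": 1,"tx": 0.01,"ty": 0.03,"tz": 0.3,"rx": 0,"ry": 0,"rz": 0},
    {"grip": 1,"tx": 0.01,"ty": 0.03,"tz": 0.3,"rx": 0,"ry": 0,"rz": 0},
  ],
  force=45,
)

```text
time: 4.47
ee_pos: [0.4655, -0.2683, 0.2696]
tool_rot: [-179.9, -47.8, 96.4]
force: [0.5, 0.4, -1.6]
opening: 0.024
grip_force: 43.3
```

>>> send_rows(
  plan=[
    {"grip": 1,"tx": 0,"ty": 0.03,"tz": 0.3,"rx": 0,"ry": 0,"rz": 0},
    {"grip": 1,"tx": 0,"ty": 0.03,"tz": 0.3,"rx": 0,"ry": 0,"rz": 0},
    {"grip": 1,"tx": 0,"ty": 0.03,"tz": 0.3,"rx": 0,"ry": 0,"rz": 0},
    {"grip": 1,"tx": 0,"ty": 0.03,"tz": 0.3,"rx": 0,"ry": 0,"rz": 0},
    {"grip": 1,"tx": 0,"ty": 0.03,"tz": 0.3,"rx": 0,"ry": 0,"rz": 0},
  ],
  force=45,
)

```text
time: 4.88
ee_pos: [0.4653, -0.2623, 0.3293]
tool_rot: [-179.9, -47.8, 96.4]
force: [-0.5, -0.2, -1.0]
opening: 0.0241
grip_force: 43.3
```

```bash
python3 g1.py|head -1; python3 shot.py lift2 205 130 455 260
```

```text
4.8833 [ 60.8  34.5 -27.5  77.2 -20.4 103.7  40.4] [ 0.4653 -0.2623  0.3293] [-0.084  0.736 -0.671] [-0.52 -0.23 -0.96]
```

View pics/lift2.png

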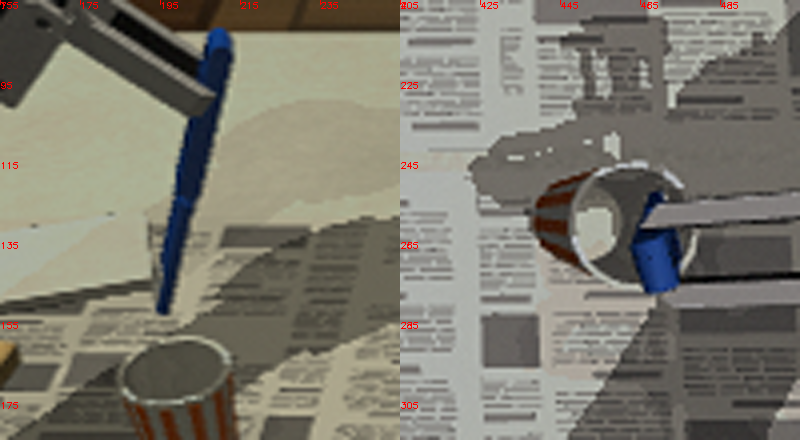

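The paddle is clear of the cup: its tip is at scene (195,153), the cup is upright in its original place, and the mouth is empty. Next I'll compute the lay-down pose.

```bash
cat > g2.py <<'E'
from util import *
# paddle in tool frame from initial fit + tool pose at grasp
th,ph=.3801,1.6871
zx=-np.array([np.sin(th)*np.cos(ph),np.sin(th)*np.sin(ph),np.cos(th)]);xx=np.array([-np.sin(ph),np.cos(ph),0]);Rp=np.c_[xx,np.cross(zx,xx),zx];op=np.array([.4652,-.3056,.1142])
Rg=Rt.from_euler("xyz",[-179.9,-47.8,96.4],degrees=True).as_matrix();pg=np.array([.4626,-.2816,.1701])
RT=Rg.T@Rp;oT=Rg.T@(op-pg)
s=state();print(s["time"],s["joint_pos"].round(1),s["ee_pos"].round(4),s["R"][:,2].round(3),s["force"].round(2))
R=s["R"]@RT;o=s["ee_pos"]+s["R"]@oT
E
cat > g3.py <<'E'
from g2 import *
print("paddle in tool",oT.round(4),"\n",RT.round(3))
E=np.array([o-.1*R[:,2],o+.1*R[:,2],o+.01*R[:,2]]);print(E.round(3));print(proj("scene",E).round(1),proj("top",E).round(1))
# lay: paddle z -> +x; sign of paddle y so tool on top
def lay(az,org):
    z=np.array([np.cos(az),np.sin(az),0]);y=np.array([0,0,1.])*np.sign((RT.T@[0,0,-1])[1]) # tool z(-) direction in paddle y
    Rl=np.c_[np.cross(y,z),y,z];Rtl=Rl@RT.T;return np.array(org)-Rtl@oT,Rtl
hov=lay(0,[.49,.03,.128]);fin=lay(0,[.49,.03,.008])
print("hover",hov[0],"toolz",hov[1][:,2]);go(*hov,s);go(*fin,s,*hov)
E
python3 g3.py
```

```text
4.9833 [ 60.8  34.5 -27.5  77.2 -20.4 103.7  40.4] [ 0.4658 -0.2624  0.33  ] [-0.083  0.735 -0.673] [ 0.22 -0.37 -0.57]
paddle in tool [-0.0576 -0.0001  0.0197] 
 [[-0.003  0.349 -0.937]
 [-1.    -0.003  0.002]
 [-0.002  0.937  0.349]]
[[ 0.464 -0.25   0.367]
 [ 0.473 -0.323  0.181]
 [ 0.469 -0.29   0.265]]
[[209.9  83.6]
 [194.5 148.5]
 [201.  121. ]] [[469.  270.4]
 [472.4 262.3]
 [471.  265.5]]
hover [0.42913362 0.03020256 0.12632297] toolz [ 0.34892925  0.0016643  -0.93714759]
shift [-0.918  7.316 -5.092] turn [ -9.832 -11.021  14.503] min rows 14.5
shift [ 0.  0. -3.] turn [0. 0. 0.] min rows 3.0
```

Run:
```python
from g2 import *
out=[]
for n,x,y in(("scene",175,75),("top",440,235)):
    im=cv2.imread(f"pics/lift2_{n[0]}.png");k=6;w,h=60,95
    if n=="top": w,h=65,95
    c=cv2.resize(im[y:y+h,x:x+w],None,fx=k,fy=k,interpolation=cv2.INTER_NEAREST)
    for P in(handle_pts(),blade_pts()):
        q=((proj(n,P@R.T+o)+.5-[x,y])*k).astype(np.int32);cv2.polylines(c,[cv2.convexHull(q)],True,(0,255,0),1)
    for i in range(0,h,10): cv2.putText(c,str(y+i),(0,i*k+8),0,.35,(0,0,255))
    for i in range(0,w,10): cv2.putText(c,str(x+i),(i*k,8),0,.35,(0,0,255))
    out.append(c)
cv2.imwrite("pics/ov.png",np.hstack(out))
```

```text
4.9833 [ 60.8  34.5 -27.5  77.2 -20.4 103.7  40.4] [ 0.4658 -0.2624  0.33  ] [-0.083  0.735 -0.673] [ 0.22 -0.37 -0.57]
```

View pics/ov.png

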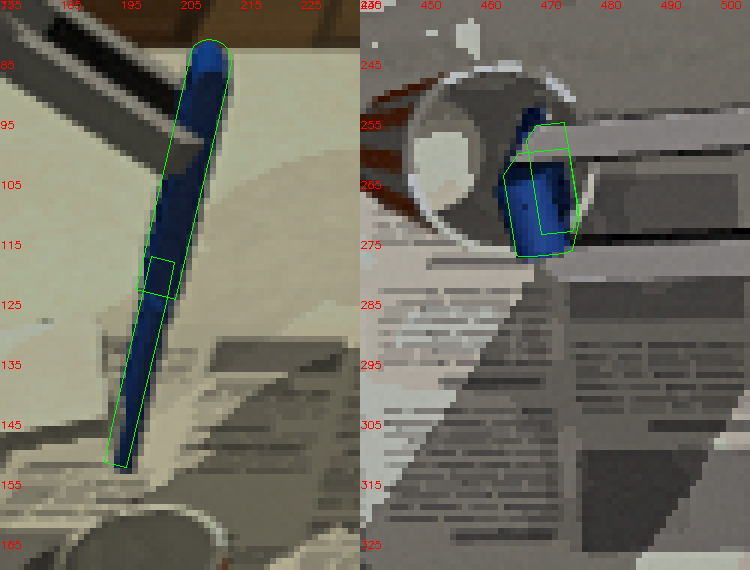

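The model overlay matches to within about 2 px (handle top at scene (208,82), tip at (194,152)), so the grip hasn't slipped. I'll carry it to a hover over the newspaper.

>>> send_rows(
  plan=[
    {"grip": 1,"tx": -0.05,"ty": 0.37,"tz": 0,"rx": -0.49,"ry": -0.55,"rz": 0.725},
    {"grip": 1,"tx": -0.05,"ty": 0.37,"tz": 0,"rx": -0.49,"ry": -0.55,"rz": 0.725},
    {"grip": 1,"tx": -0.05,"ty": 0.37,"tz": 0,"rx": -0.49,"ry": -0.55,"rz": 0.725},
    {"grip": 1,"tx": -0.05,"ty": 0.37,"tz": 0,"rx": -0.49,"ry": -0.55,"rz": 0.725},
    {"grip": 1,"tx": -0.05,"ty": 0.37,"tz": 0,"rx": -0.49,"ry": -0.55,"rz": 0.725},
  ],
  force=50,
)

```text
time: 5.4
ee_pos: [0.4552, -0.1878, 0.3275]
tool_rot: [168.5, -31.6, 122.4]
force: [1.0, 0.8, -0.9]
opening: 0.0241
grip_force: 48.2
```

>>> send_rows(
  plan=[
    {"grip": 1,"tx": -0.05,"ty": 0.37,"tz": 0,"rx": -0.49,"ry": -0.55,"rz": 0.725},
    {"grip": 1,"tx": -0.05,"ty": 0.37,"tz": 0,"rx": -0.49,"ry": -0.55,"rz": 0.725},
    {"grip": 1,"tx": -0.05,"ty": 0.37,"tz": 0,"rx": -0.49,"ry": -0.55,"rz": 0.725},
    {"grip": 1,"tx": -0.05,"ty": 0.37,"tz": 0,"rx": -0.49,"ry": -0.55,"rz": 0.725},
    {"grip": 1,"tx": -0.05,"ty": 0.37,"tz": 0,"rx": -0.49,"ry": -0.55,"rz": 0.725},
  ],
)

```text
time: 5.82
ee_pos: [0.4451, -0.1137, 0.3276]
tool_rot: [166.3, -13.4, 141.5]
force: [-0.3, -0.2, -0.8]
opening: 0.0239
grip_force: 48.2
```

```bash
python3 g3.py
```

```text
5.8167 [ 58.2   9.3 -39.9 100.2 -11.6  80.5  70.9] [ 0.4451 -0.1137  0.3276] [-0.029  0.325 -0.945] [-0.26 -0.23 -0.76]
paddle in tool [-0.0576 -0.0001  0.0197] 
 [[-0.003  0.349 -0.937]
 [-1.    -0.003  0.002]
 [-0.002  0.937  0.349]]
[[ 0.418 -0.097  0.35 ]
 [ 0.559 -0.188  0.241]
 [ 0.495 -0.147  0.29 ]]
[[275.4  80.7]
 [236.1 149.5]
 [254.  118.1]] [[383.5 295.8]
 [416.8 222.7]
 [403.1 252.8]]
hover [0.42913362 0.03020256 0.12632297] toolz [ 0.34892925  0.0016643  -0.93714759]
shift [-0.4    3.599 -5.033] turn [-4.895 -5.537  7.229] min rows 7.23
shift [ 0.  0. -3.] turn [0. 0. 0.] min rows 3.0
```

>>> send_rows(
  plan=[
    {"grip": 1,"tx": -0.04,"ty": 0.36,"tz": -0.3,"rx": -0.49,"ry": -0.55,"rz": 0.725},
    {"grip": 1,"tx": -0.04,"ty": 0.36,"tz": -0.4,"rx": -0.49,"ry": -0.55,"rz": 0.725},
    {"grip": 1,"tx": -0.04,"ty": 0.36,"tz": -0.5,"rx": -0.49,"ry": -0.55,"rz": 0.725},
    {"grip": 1,"tx": -0.04,"ty": 0.36,"tz": -0.5,"rx": -0.49,"ry": -0.55,"rz": 0.725},
    {"grip": 1,"tx": -0.04,"ty": 0.36,"tz": -0.5,"rx": -0.49,"ry": -0.55,"rz": 0.725},
  ],
)

```text
time: 6.23
ee_pos: [0.437, -0.0419, 0.2391]
tool_rot: [170.2, 4.6, 159.5]
force: [2.0, -0.7, -0.6]
opening: 0.0237
grip_force: 48.2
```

>>> send_rows(
  plan=[
    {"grip": 1,"tx": -0.04,"ty": 0.36,"tz": -0.5,"rx": -0.49,"ry": -0.55,"rz": 0.725},
    {"grip": 1,"tx": -0.04,"ty": 0.36,"tz": -0.5,"rx": -0.49,"ry": -0.55,"rz": 0.725},
    {"grip": 1,"tx": -0.04,"ty": 0.36,"tz": -0.5,"rx": -0.49,"ry": -0.55,"rz": 0.725},
    {"grip": 1,"tx": -0.04,"ty": 0.36,"tz": -0.5,"rx": -0.49,"ry": -0.55,"rz": 0.725},
    {"grip": 1,"tx": -0.04,"ty": 0.36,"tz": -0.5,"rx": -0.49,"ry": -0.55,"rz": 0.725},
  ],
)

```text
time: 6.65
ee_pos: [0.429, 0.0306, 0.1396]
tool_rot: [179.9, 20.3, 179.9]
force: [2.2, -1.9, -1.9]
opening: 0.0238
grip_force: 48.2
```

```bash
cat > fit.py <<'E'
from g2 import *
from rig import bot
import sys
k=4
def fitrel(free="tool"):
    "fit small correction: pitch about tool y, slide along paddle z, and tool-x/z offset"
    M={n:blue(bot.grab_frame(n)) for n in("scene","top")}
    def mask(n,R,o):
        m=np.zeros((400*k,640*k),np.uint8)
        for P in(handle_pts(),blade_pts()): cv2.fillConvexPoly(m,cv2.convexHull(((proj(n,P@R.T+o)+.5)*k*16).astype(np.int32)),1,shift=4)
        return cv2.resize(m.astype(np.float32),(640,400),interpolation=cv2.INTER_AREA)
    roi={n:cv2.dilate((mask(n,R,o)>0).astype(np.uint8),np.ones((15,15)))>0 for n in M}
    def app(v):
        Rc=Rt.from_rotvec(np.radians(v[:3]*5)).as_matrix();return Rc@R,o+v[3:]*.01
    def loss(v):
        Rn,on=app(v);return sum(np.abs(mask(n,Rn,on)-M[n])[roi[n]].sum() for n in M)
    b=[(-1.5,1.5)]*6
    r=differential_evolution(loss,b,seed=2,popsize=8,maxiter=45,polish=False,x0=np.zeros(6))
    Rn,on=app(r.x);print("loss",round(loss(np.zeros(6)),1),round(r.fun,1),[int((M[n]&roi[n]).sum()) for n in M],"rotvec deg",(r.x[:3]*5).round(1),"shift mm",(r.x[3:]*10).round(1))
    return Rn,on
if __name__=="__main__":
    Rn,on=fitrel();print("model o",o.round(4),"z",R[:,2].round(3),"fit o",on.round(4),"z",Rn[:,2].round(3),"y",Rn[:,1].round(3))
E
python3 g3.py|grep -v "\["; python3 g3.py|grep shift; python3 fit.py
```

```text
shift [ 0.004 -0.011 -0.331] turn [ 0.004 -0.018 -0.023] min rows 0.33
shift [ 0.  0. -3.] turn [0. 0. 0.] min rows 3.0
6.65 [ 46.7  -0.  -56.6 136.1   8.1  24.   73.3] [0.429  0.0306 0.1396] [ 0.347  0.002 -0.938] [ 2.21 -1.9  -1.94]
loss 781.8 487.1 [354, 774] rotvec deg [ 1.7 -7.4  2.3] shift mm [-14.6   4.7   2.7]
model o [0.4898 0.0306 0.1411] z [ 1.     0.002 -0.002] fit o [0.4752 0.0353 0.1438] z [0.991 0.039 0.128] y [ 0.127  0.032 -0.991]
```

```bash
cat > ov.py <<'E'
from g2 import *
from rig import bot
import sys
def ov(nm,R,o,k=4,w=100,h=140):
    out=[]
    for n in("scene","top"):
        im=bot.grab_frame(n);cv2.imwrite(f"pics/{nm}_{n[0]}.png",im);u,v=proj(n,o)[0];x=int(min(max(u-w/2,0),640-w));y=int(min(max(v-h/2,0),400-h))
        c=cv2.resize(im[y:y+h,x:x+w],None,fx=k,fy=k,interpolation=cv2.INTER_NEAREST)
        for P in(handle_pts(),blade_pts()):
            q=((proj(n,P@R.T+o)+.5-[x,y])*k).astype(np.int32);cv2.polylines(c,[cv2.convexHull(q)],True,(0,255,0),1)
        for i in range(0,h,20): cv2.putText(c,str(y+i),(0,i*k+8),0,.35,(0,0,255))
        for i in range(0,w,20): cv2.putText(c,str(x+i),(i*k,8),0,.35,(0,0,255))
        out.append(c)
    cv2.imwrite(f"pics/{nm}.png",np.hstack(out))
if __name__=="__main__": ov(sys.argv[1],R,o)
E
python3 ov.py hover
```

```text
6.75 [ 46.7   0.2 -56.8 136.3   8.5  24.1  72.9] [0.4265 0.0313 0.1373] [ 0.343  0.002 -0.94 ] [ 0.17  0.27 -2.04]
```

View pics/hover.png

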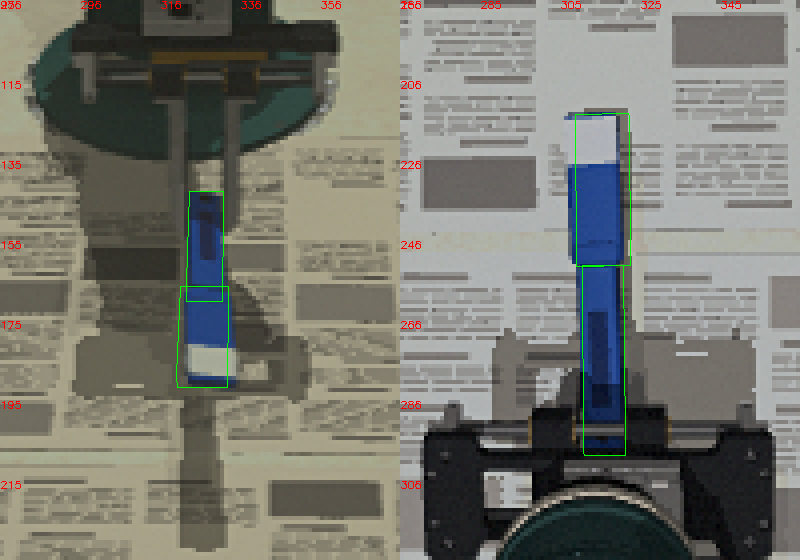

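The overlay fits. The paddle is level, blade tip away from the base, with the white tip band near top (310,215) and handle end near (312,298). There is only a 1–2° yaw offset. Lowering now.

>>> send_rows(
  plan=[
    {"grip": 1,"tx": 0,"ty": 0,"tz": -0.5,"rx": 0,"ry": 0,"rz": 0},
    {"grip": 1,"tx": 0,"ty": 0,"tz": -0.5,"rx": 0,"ry": 0,"rz": 0},
    {"grip": 1,"tx": 0,"ty": 0,"tz": -0.5,"rx": 0,"ry": 0,"rz": 0},
    {"grip": 1,"tx": 0,"ty": 0,"tz": -0.5,"rx": 0,"ry": 0,"rz": 0},
    {"grip": 1,"tx": 0,"ty": 0,"tz": -0.3,"rx": 0,"ry": 0,"rz": 0},
  ],
)

```text
time: 7.27
ee_pos: [0.4301, 0.0272, 0.0534]
tool_rot: [179.9, 20.1, 179.4]
force: [1.0, -0.1, -1.3]
opening: 0.024
grip_force: 48.2
```

```bash
python3 g3.py
```

```text
7.2667 [ 25.4  14.  -38.5 140.1  55.4  15.2  26.4] [0.4301 0.0272 0.0534] [ 0.343 -0.002 -0.939] [ 1.02 -0.06 -1.33]
paddle in tool [-0.0576 -0.0001  0.0197] 
 [[-0.003  0.349 -0.937]
 [-1.    -0.003  0.002]
 [-0.002  0.937  0.349]]
[[0.391 0.027 0.055]
 [0.591 0.026 0.054]
 [0.501 0.026 0.055]]
[[326.  167.5]
 [323.8 214.6]
 [324.8 192. ]] [[317.7 294. ]
 [318.1 215.7]
 [317.9 250.5]]
hover [0.42913362 0.03020256 0.12632297] toolz [ 0.34892925  0.0016643  -0.93714759]
shift [-0.024  0.076  1.823] turn [ 0.012 -0.068  0.093] min rows 1.82
shift [ 0.  0. -3.] turn [0. 0. 0.] min rows 3.0
```

>>> send_rows(
  plan=[
    {"grip": 1,"tx": 0.3,"ty": 0,"tz": 0,"rx": 0,"ry": 0,"rz": 0},
    {"grip": 1,"tx": 0.3,"ty": 0,"tz": 0,"rx": 0,"ry": 0,"rz": 0},
    {"grip": 1,"tx": 0.3,"ty": 0,"tz": 0,"rx": 0,"ry": 0,"rz": 0},
    {"grip": 1,"tx": 0.3,"ty": 0,"tz": -0.25,"rx": 0,"ry": 0,"rz": 0},
    {"grip": 1,"tx": 0.3,"ty": 0,"tz": -0.35,"rx": 0,"ry": 0,"rz": 0},
  ],
)

```text
time: 7.68
ee_pos: [0.4922, 0.0264, 0.0315]
tool_rot: [180.0, 20.3, 179.3]
force: [0.5, -0.8, -1.1]
opening: 0.0239
grip_force: 48.2
```

```bash
python3 g3.py
```

```text
7.6833 [ 20.   22.  -32.3 133.2  64.   16.3  20.7] [0.4922 0.0264 0.0315] [ 0.347 -0.004 -0.938] [ 0.49 -0.77 -1.06]
paddle in tool [-0.0576 -0.0001  0.0197] 
 [[-0.003  0.349 -0.937]
 [-1.    -0.003  0.002]
 [-0.002  0.937  0.349]]
[[0.453 0.027 0.033]
 [0.653 0.025 0.033]
 [0.563 0.026 0.033]]
[[325.3 186.7]
 [322.9 237.3]
 [324.1 213. ]] [[318.  268.9]
 [318.5 193.2]
 [318.3 226.9]]
hover [0.42913362 0.03020256 0.12632297] toolz [ 0.34892925  0.0016643  -0.93714759]
shift [-1.577  0.096  2.371] turn [ 0.027 -0.025  0.105] min rows 2.37
shift [ 0.  0. -3.] turn [0. 0. 0.] min rows 3.0
```

>>> send_rows(
  plan=[
    {"grip": 1,"tx": 0,"ty": 0,"tz": -0.15,"rx": 0,"ry": 0,"rz": 0},
    {"grip": 1,"tx": 0,"ty": 0,"tz": -0.12,"rx": 0,"ry": 0,"rz": 0},
    {"grip": 1,"tx": 0,"ty": 0,"tz": -0.1,"rx": 0,"ry": 0,"rz": 0},
    {"grip": 1,"tx": 0,"ty": 0,"tz": -0.05,"rx": 0,"ry": 0,"rz": 0},
    {"grip": 1,"tx": 0,"ty": 0,"tz": 0,"rx": 0,"ry": 0,"rz": 0},
  ],
)

```text
time: 8.1
ee_pos: [0.4904, 0.0274, 0.0139]
tool_rot: [180.0, 20.2, 179.5]
force: [-0.0, -0.3, -0.3]
opening: 0.0237
grip_force: 48.2
```

>>> send_rows(
  plan=[
    {"grip": 1,"tx": 0,"ty": 0,"tz": -0.05,"rx": 0,"ry": 0,"rz": 0},
    {"grip": 1,"tx": 0,"ty": 0,"tz": -0.05,"rx": 0,"ry": 0,"rz": 0},
    {"grip": 1,"tx": 0,"ty": 0,"tz": 0,"rx": 0,"ry": 0,"rz": 0},
    {"grip": 1,"tx": 0,"ty": 0,"tz": 0,"rx": 0,"ry": 0,"rz": 0},
    {"grip": 1,"tx": 0,"ty": 0,"tz": 0,"rx": 0,"ry": 0,"rz": 0},
  ],
)

```text
time: 8.52
ee_pos: [0.4897, 0.0286, 0.0098]
tool_rot: [179.9, 20.2, 179.6]
force: [0.9, -0.1, -0.5]
opening: 0.0234
grip_force: 48.2
```

Predicted contact is at TCP z ≈ 0.0063, so I'll creep down while watching the force.

>>> send_rows(
  plan=[
    {"grip": 1,"tx": 0,"ty": 0,"tz": -0.03,"rx": 0,"ry": 0,"rz": 0},
    {"grip": 1,"tx": 0,"ty": 0,"tz": -0.02,"rx": 0,"ry": 0,"rz": 0},
    {"grip": 1,"tx": 0,"ty": 0,"tz": 0,"rx": 0,"ry": 0,"rz": 0},
    {"grip": 1,"tx": 0,"ty": 0,"tz": 0,"rx": 0,"ry": 0,"rz": 0},
    {"grip": 1,"tx": 0,"ty": 0,"tz": 0,"rx": 0,"ry": 0,"rz": 0},
  ],
)

```text
time: 8.93
ee_pos: [0.4898, 0.0286, 0.0081]
tool_rot: [179.9, 20.2, 179.6]
force: [-4.8, -2.2, 13.3]
opening: 0.0237
grip_force: 48.9
```

>>> send_rows(
  plan=[
    {"grip": 1,"tx": 0,"ty": 0,"tz": -0.03,"rx": 0,"ry": 0,"rz": 0},
    {"grip": 1,"tx": 0,"ty": 0,"tz": 0,"rx": 0,"ry": 0,"rz": 0},
    {"grip": 1,"tx": 0,"ty": 0,"tz": 0,"rx": 0,"ry": 0,"rz": 0},
    {"grip": 1,"tx": 0,"ty": 0,"tz": 0,"rx": 0,"ry": 0,"rz": 0},
    {"grip": 1,"tx": 0,"ty": 0,"tz": 0,"rx": 0,"ry": 0,"rz": 0},
  ],
)

```text
time: 9.35
ee_pos: [0.4899, 0.0285, 0.0068]
tool_rot: [179.9, 20.2, 179.6]
force: [-0.9, -2.0, 5.3]
opening: 0.0232
grip_force: 49.4
```

>>> send_rows(
  plan=[
    {"grip": 0.5,"tx": 0,"ty": 0,"tz": 0,"rx": 0,"ry": 0,"rz": 0},
    {"grip": 0.5,"tx": 0,"ty": 0,"tz": 0,"rx": 0,"ry": 0,"rz": 0},
    {"grip": 0.5,"tx": 0,"ty": 0,"tz": 0,"rx": 0,"ry": 0,"rz": 0},
    {"grip": 0.5,"tx": 0,"ty": 0,"tz": 0,"rx": 0,"ry": 0,"rz": 0},
    {"grip": 0.5,"tx": 0,"ty": 0,"tz": 0,"rx": 0,"ry": 0,"rz": 0},
  ],
)

```text
time: 9.77
ee_pos: [0.4895, 0.0288, 0.0065]
tool_rot: [179.9, 20.2, 179.6]
force: [0.1, 0.0, 0.1]
opening: 0.0469
grip_force: 0.0
```

>>> send_rows(
  plan=[
    {"grip": 0.3,"tx": -0.06,"ty": 0,"tz": 0.16,"rx": 0,"ry": 0,"rz": 0},
    {"grip": 0.2,"tx": -0.15,"ty": 0,"tz": 0.4,"rx": 0,"ry": 0,"rz": 0},
    {"grip": 0.1,"tx": -0.2,"ty": 0,"tz": 0.6,"rx": 0,"ry": 0,"rz": 0},
    {"grip": 0,"tx": -0.2,"ty": 0,"tz": 0.8,"rx": 0,"ry": 0,"rz": 0},
    {"grip": 0,"tx": 0,"ty": 0,"tz": 0.9,"rx": 0,"ry": 0,"rz": 0},
  ],
)

```text
time: 10.18
ee_pos: [0.4674, 0.0277, 0.1012]
tool_rot: [179.9, 20.2, 179.5]
force: [0.6, -0.6, 0.2]
opening: 0.0771
grip_force: 0.0
```

Run:
```python
from g2 import *
from rig import bot
k=4
# flat paddle fit: x,y,yaw on the table, band (last ~28mm) may be white -> use blue handle+blade part only
M={n:blue(bot.grab_frame(n)) for n in("scene","top")}
roi={}
for n in M:
    u,v=proj(n,[.55,.027,.01])[0].astype(int);z=np.zeros_like(M[n]);z[v-55:v+55,u-25:u+25]=1;roi[n]=z
B=np.array([[x,y,z] for x in(-.016,.016) for y in(-.005,.005) for z in(.01,.1)])
def fit(band,z0=None):
    def model(v):
        Z=np.array([np.cos(v[2]),np.sin(v[2]),0]);Y=np.array([0,0,-1.]);return np.c_[np.cross(Y,Z),Y,Z],np.array([v[0],v[1],v[3]])
    def loss(v):
        R,o=model(v);L=0
        for n in M:
            m=np.zeros((400*k,640*k),np.uint8)
            Bb=B.copy();Bb[Bb[:,2]>.05,2]=.1-band
            for P in(handle_pts(),Bb): cv2.fillConvexPoly(m,cv2.convexHull(((proj(n,P@R.T+o)+.5)*k*16).astype(np.int32)),1,shift=4)
            m=cv2.resize(m.astype(np.float32),(640,400),interpolation=cv2.INTER_AREA);L+=np.abs(m-M[n])[roi[n]].sum()
        return L
    r=differential_evolution(loss,[(.5,.6),(-.02,.07),(-.2,.2),(-.01,.04)],seed=2,popsize=12,maxiter=40,polish=False)
    return r
for b in(.024,.028,.032):
    r=fit(b);print(b,r.x.round(4),np.degrees(r.x[2]).round(2),round(r.fun,1),[(M[n]&roi[n]).sum() for n in M])
```

```text
10.1833 [ 37.7  12.3 -50.6 133.6  36.7  22.4  46.7] [0.4674 0.0277 0.1012] [ 0.345 -0.002 -0.938] [ 0.56 -0.61  0.24]
0.024 [0.544  0.0299 0.0107 0.016 ] 0.61 249.6 [np.int64(337), np.int64(605)]
0.028 [0.5475 0.0297 0.014  0.0154] 0.8 220.6 [np.int64(337), np.int64(605)]
0.032 [0.5514 0.0299 0.0137 0.0163] 0.79 192.8 [np.int64(337), np.int64(605)]
```

```bash
cat > kin.py <<'E'
import numpy as np
from scipy.optimize import least_squares
from scipy.spatial.transform import Rotation as Rt
D=[([65.518,23.915,-.59,92.452,.269,63.638,-3.037],[.235,-.579,.205],[0,0,-1]),
([62.3,41.8,-25.1,63,-17.6,114,42.4],[.4555,-.3586,.3451],[-.094,.747,-.658]),
([61.4,46.2,-24.3,70.3,-14.8,102.1,46.3],[.4695,-.348,.2267],[-.085,.737,-.67]),
([60.7,44.3,-25.3,82.5,-15.5,91.3,47.5],[.4623,-.2809,.1691],[-.085,.737,-.671]),
([60.8,41.5,-26,81.9,-16.7,94.1,45.9],[.4635,-.2755,.2092],[-.084,.736,-.672]),
([60.8,34.5,-27.5,77.2,-20.4,103.7,40.4],[.4653,-.2623,.3293],[-.084,.736,-.671]),
([58.2,9.3,-39.9,100.2,-11.6,80.5,70.9],[.4451,-.1137,.3276],[-.029,.325,-.945]),
([46.7,0,-56.6,136.1,8.1,24,73.3],[.429,.0306,.1396],[.347,.002,-.938]),
([25.4,14,-38.5,140.1,55.4,15.2,26.4],[.4301,.0272,.0534],[.343,-.002,-.939]),
([20,22,-32.3,133.2,64,16.3,20.7],[.4922,.0264,.0315],[.347,-.004,-.938]),
([37.7,12.3,-50.6,133.6,36.7,22.4,46.7],[.4674,.0277,.1012],[.345,-.002,-.938])]
def fk(q,p,s):
    T=np.zeros(3);R=np.eye(3)
    L=np.array(p[:21]).reshape(7,3)
    ax=["z","y","z","y","z","y","z"]
    T=np.array([0,0,p[21]])
    for i in range(7):
        R=R@Rt.from_euler(ax[i],s[i]*q[i]+(p[22] if i==0 else 0)+(p[23] if i==6 else 0),degrees=True).as_matrix()
        T=T+R@L[i]
    return T,R
if __name__=="__main__":
    import itertools
    best=None
    for s3,s5 in itertools.product((1,-1),(1,-1)):
      for c in (0,-3):
        s=[-1,1,s3,1,s5,1,-1]
        def res(v):
            p=np.zeros(24);p[5]=v[0];p[4]=v[5];p[3]=v[6];p[11]=v[1];p[10]=v[7];p[9]=v[8];p[20]=v[2];p[17]=0;p[16]=v[9];p[15]=v[10];p[21]=v[3];p[22]=v[4]
            r=[]
            for q,t,z in D:
                T,R=fk(q,p,s);r+=list((T-t)*1);r+=list((R[:,2]-z)*.3)
            return np.r_[np.array(r),np.array(v[5:])*.001]
        f=least_squares(res,[.45,.45,.3,.3,c,0,0,0,0,0,0])
        print(s3,s5,f.cost,f.x.round(4),np.abs(f.fun).max())
E
python3 kin.py
```

```text
1 1 0.07224732694238231 [-1.26800e-01  1.56000e-01 -4.51000e-02  1.31700e-01 -3.60053e+01
  9.96600e-01  3.45400e-01 -5.60000e-01 -3.21100e-01 -2.83000e-02
  6.14000e-02] 0.17097700735896523
1 1 0.0722473269415063 [-1.26800e-01  1.56000e-01 -4.51000e-02  1.31700e-01 -3.60054e+01
  9.96600e-01  3.45400e-01 -5.60000e-01 -3.21100e-01 -2.83000e-02
  6.14000e-02] 0.17097704485582052
1 -1 0.15709727962431821 [-0.2741  0.1132 -0.4229 -0.0967  5.8927  0.6644  0.7287 -0.5303 -0.4702
 -0.0109  0.2676] 0.20035434484049736
1 -1 0.15709727958298894 [-0.2741  0.1132 -0.4229 -0.0967  5.8928  0.6644  0.7287 -0.5303 -0.4702
 -0.0109  0.2676] 0.2003540704761243
-1 1 0.04847780754492888 [-3.18700e-01  2.83100e-01 -1.53500e-01  3.20800e-01 -4.30779e+01
 -1.56000e-01  2.45600e-01  4.84700e-01 -2.19900e-01  1.03200e-01
 -1.32000e-02] 0.08473883588058595
-1 1 0.048477807558660053 [-3.18700e-01  2.83100e-01 -1.53500e-01  3.20800e-01 -4.30773e+01
 -1.56000e-01  2.45600e-01  4.84700e-01 -2.19900e-01  1.03200e-01
 -1.32000e-02] 0.08473926633936002
-1 -1 1.3308971965319755e-06 [ 5.021e-01  4.699e-01  3.339e-01  2.895e-01 -2.550e-02 -1.440e-02
  4.000e-04 -1.580e-02  5.000e-04 -3.000e-04  3.000e-04] 0.00048363044996854314
-1 -1 1.3308971965303615e-06 [ 5.021e-01  4.699e-01  3.339e-01  2.895e-01 -2.550e-02 -1.440e-02
  4.000e-04 -1.580e-02  5.000e-04 -3.000e-04  3.000e-04] 0.00048363099145965757
```

```bash
cat > ik.py <<'E'
from kin import *
LO=np.array([-161.28,-22.2,-73.04,3.21,-68.34,10.77,-161.83]);HI=np.array([161.28,115.67,71.86,147.25,248.33,114.83,161.83])
V=[.5021,.4699,.3339,.2895,-.0255,-.0144,.0004,-.0158,.0005,-.0003,.0003]
p=np.zeros(24);p[5]=V[0];p[4]=V[5];p[3]=V[6];p[11]=V[1];p[10]=V[7];p[9]=V[8];p[20]=V[2];p[16]=V[9];p[15]=V[10];p[21]=V[3];p[22]=V[4]
s=[-1]*7;s[1]=s[3]=s[5]=1
R0=Rt.from_euler("xyz",[179.9,20.2,179.5],degrees=True).as_matrix()
_,R=fk([37.7,12.3,-50.6,133.6,36.7,22.4,46.7],p,s);p[23]=Rt.from_matrix(R.T@R0).as_rotvec(degrees=True)[2]
def ik(P,Rg,q0,w=.002):
    "smooth local IK with pull to centre; returns q, pos err, min margin"
    mid=(LO+HI)/2;mid[4]=0;mid[2]=0
    def f(q):
        T,R=fk(q,p,s);return np.r_[(T-P)*10,Rt.from_matrix(R@Rg.T).as_rotvec()*3,w*(q-q0)/10]
    r=least_squares(f,np.clip(q0,LO+3,HI-3),bounds=(LO+2,HI-2));T,R=fk(r.x,p,s)
    return r.x,np.linalg.norm(T-P),np.degrees(np.linalg.norm(Rt.from_matrix(R@Rg.T).as_rotvec())),np.min(np.minimum(r.x-LO,HI-r.x))
def frame(tz,ty): 
    tz=np.array(tz)/np.linalg.norm(tz);return np.c_[np.cross(ty,tz),ty,tz]
E
python3 - <<'E'
from ik import *
print("c7",p[23])
qc=np.array([37.7,12.3,-50.6,133.6,36.7,22.4,46.7])
O=np.array([.551,.030,.008])
for al in(15,25,35,45):
    a=np.radians(al)
    R=frame([-np.sin(a),0,-np.cos(a)],np.array([0,1.,0]));P=O+[.05,0,0]+.0015*R[:,2]
    q,e,r,m=ik(P,R,qc);print("lie",al,q.round(0),round(e,4),round(r,2),round(m,1))
    for psi in(-30,0,33,60):
        b=np.radians(psi);d=np.array([np.cos(b),np.sin(b),0]);R=frame(np.cos(a)*d-np.array([0,0,np.sin(a)]),np.array([-np.sin(b),np.cos(b),0]))
        for h in(.29,.158):
            best=max((ik(np.array([.4774,.3148,h]),R,q0) for q0 in([-30,30,0,90,0,40,q[6]],[0,30,-30,90,30,40,30],[-60,30,30,100,-30,40,-30])),key=lambda t:-t[1]*1e3-t[2]+t[3]*.1)
            print("   stand",psi,h,best[0].round(0),round(best[1],4),round(best[2],2),round(best[3],1))
E
```

```text
c7 89.96112808630447
lie 15 [ 22.  51. -42.  89.  30.  68.  62.] 0.0 0.0 31.4
   stand -30 0.29 [-76.  26.   6. 115.  71.  83. -51.] 0.0 0.0 32.0
   stand -30 0.158 [-94.  44.  28. 117.  63.  64. -61.] 0.0 0.0 30.6
   stand 0 0.29 [-27.  18. -46. 135. 104.  78. -55.] 0.0 0.0 11.8
   stand 0 0.158 [-34.  40. -38. 137. 115.  92. -71.] 0.0 0.0 10.7
   stand 33 0.29 [ 29.   9. -71. 145. 164.  44. -73.] 0.0112 1.43 2.0
   stand 33 0.158 [ 24.  66. -71. 145. 170.  78. -28.] 0.0262 0.59 2.0
   stand 60 0.29 [ -40.   11.   30.  141.  239.   62. -119.] 0.0 0.01 5.8
   stand 60 0.158 [ 50.  66. -71. 140. 205.  28. -38.] 0.0 0.01 2.0
lie 25 [ 19.  57. -41.  79.  28.  81.  65.] 0.0 0.0 32.1
   stand -30 0.29 [-71.  21.   2. 114.  66.  78. -44.] 0.0 0.0 33.4
   stand -30 0.158 [-50.  36. -23. 116.  77.  84. -62.] 0.0 0.0 30.8
   stand 0 0.29 [-22.  10. -46. 132.  93.  62. -43.] 0.0 0.0 15.1
   stand 0 0.158 [-28.  32. -43. 136. 109.  77. -63.] 0.0 0.0 11.6
   stand 33 0.29 [-23.  -4. -17. 143. 167.  25. -82.] 0.0 0.02 3.8
   stand 33 0.158 [ 23.  43. -71. 145. 153.  60. -41.] 0.0083 0.85 2.0
   s
[... 648 characters left out ...]
  13.  160.] 0.0077 3.34 2.0
   stand 60 0.158 [ 42.  35. -69. 136. 209.  13. -71.] 0.0002 0.05 2.0
lie 45 [ 14.  70. -40.  60.  25. 105.  68.] 0.0 0.0 9.9
   stand -30 0.29 [-32.  16. -35. 108.  56.  75. -30.] 0.0 0.0 38.2
   stand -30 0.158 [-38.  26. -28. 114.  65.  68. -45.] 0.0 0.0 32.8
   stand 0 0.29 [-15.   3. -43. 122.  60.  45.  -8.] 0.0 0.0 24.8
   stand 0 0.158 [-21.  18. -40. 129.  86.  48. -36.] 0.0 0.0 18.0
   stand 33 0.29 [-66.  -8.  25. 131.  36.  14.  51.] 0.0 0.0 3.3
   stand 33 0.158 [ -4.  11. -37. 137. 138.  15. -49.] 0.0 0.02 4.2
   stand 60 0.29 [-97. -13.  70. 127. -35.  23. 154.] 0.0001 0.01 2.0
   stand 60 0.158 [ 35.  23. -64. 127. -32.  13. 160.] 0.0131 4.87 2.0
```

Run:
```python
from ik import *
al=np.radians(30);O=np.array([.551,.030,.008]);yw=np.radians(.8)
c=np.array([np.cos(yw),np.sin(yw),0]);ty=np.array([-np.sin(yw),np.cos(yw),0])
RL=frame(-np.sin(al)*c-[0,0,np.cos(al)],ty);P=O+.05*c+.0015*RL[:,2]
q,e,r,m=ik(P,RL,np.array([37.7,12.3,-50.6,133.6,36.7,22.4,46.7]));print(q.round(0),m)
for psi in(0,-30,-60,-90,-120):
    b=np.radians(psi);d=np.array([np.cos(b),np.sin(b),0]);RS=frame(np.cos(al)*d-np.array([0,0,np.sin(al)]),np.array([-np.sin(b),np.cos(b),0]))
    rv=Rt.from_matrix(RS@RL.T).as_rotvec();Q=q.copy();ms=[]
    pts=[(P+np.array([0,0,.25])*t,RL) for t in np.linspace(0,1,6)]
    P1=P+[0,0,.25];P2=np.array([.4774,.3148,.30]);P3=np.array([.4774,.3148,.157])
    pts+=[(P1+(P2-P1)*t,Rt.from_rotvec(rv*t).as_matrix()@RL) for t in np.linspace(0,1,21)]+[(P2+(P3-P2)*t,RS) for t in np.linspace(0,1,8)]
    er=0
    for a,B in pts:
        Q,e,r,m=ik(a,B,Q,.02);ms.append(m);er=max(er,e)
    print(psi,"rot",np.degrees(np.linalg.norm(rv)).round(0),"minmargin",min(ms).round(1),"err",round(er,4),Q.round(0))
from util import *
st=state();pre=P-.09*RL[:,2];print("P",P,"pre",pre)
a=go([*pre[:2],.2],RL,st);b=go(pre,RL,None,*a);go(P,RL,None,*b)
```

```text
[ 18.  60. -40.  75.  27.  87.  66.] 27.792742146704953
0 rot 90.0 minmargin 5.2 err 0.0004 [-15.  34. -56. 134. 107.  77. -55.]
-30 rot 94.0 minmargin 7.3 err 0.0001 [-34.  38. -42. 115.  80.  89. -60.]
-60 rot 105.0 minmargin 6.2 err 0.0001 [-40.  46. -32.  94.  61. 101. -63.]
-90 rot 120.0 minmargin 2.0 err 0.0005 [-60.  52.  11.  76.  27. 103. -56.]
-120 rot 139.0 minmargin 2.0 err 0.034 [-63.  62.  38.  65.  -4. 113. -55.]
P [0.6002452  0.03068764 0.00670096] pre [0.64524081 0.03131594 0.08464325]
shift [4.372 0.131 2.406] turn [-0.012 10.11   0.286] min rows 10.11
shift [ 0.     0.    -2.884] turn [0. 0. 0.] min rows 2.88
shift [-1.125 -0.016 -1.949] turn [0. 0. 0.] min rows 1.95
```

>>> send_rows(
  plan=[
    {"grip": 0,"tx": 0.2,"ty": 0,"tz": 0.8,"rx": 0,"ry": 0.8,"rz": 0.03},
    {"grip": 0,"tx": 0.4,"ty": 0.01,"tz": 0.8,"rx": 0,"ry": 1,"rz": 0.03},
    {"grip": 0,"tx": 0.5,"ty": 0.01,"tz": 0.6,"rx": 0,"ry": 1,"rz": 0.03},
    {"grip": 0,"tx": 0.5,"ty": 0.01,"tz": 0.2,"rx": 0,"ry": 1,"rz": 0.03},
    {"grip": 0,"tx": 0.5,"ty": 0.02,"tz": 0,"rx": 0,"ry": 1,"rz": 0.03},
  ],
)

```text
time: 10.7
ee_pos: [0.5528, 0.0256, 0.1879]
tool_rot: [-179.4, -2.2, 179.8]
force: [-0.6, -0.0, 1.0]
opening: 0.0941
grip_force: 0.0
```

>>> send_rows(
  plan=[
    {"grip": 0,"tx": 0.5,"ty": 0.02,"tz": 0,"rx": 0,"ry": 1,"rz": 0.03},
    {"grip": 0,"tx": 0.5,"ty": 0.02,"tz": 0,"rx": 0,"ry": 1,"rz": 0.03},
    {"grip": 0,"tx": 0.5,"ty": 0.02,"tz": 0,"rx": 0,"ry": 1,"rz": 0.03},
    {"grip": 0,"tx": 0.5,"ty": 0.02,"tz": 0,"rx": 0,"ry": 1,"rz": 0.02},
    {"grip": 0,"tx": 0.27,"ty": 0,"tz": 0,"rx": 0,"ry": 1,"rz": 0.02},
  ],
)

```text
time: 11.12
ee_pos: [0.6424, 0.0304, 0.1844]
tool_rot: [-179.5, -27.3, -179.4]
force: [-0.9, -0.5, 0.4]
opening: 0.0938
grip_force: 0.0
```

```bash
cat > g4.py <<'E'
from ik import frame
from util import *
import sys
al=np.radians(30)
def tgt(O=np.array([.551,.030,.008]),yaw=.8):
    yw=np.radians(yaw);c=np.array([np.cos(yw),np.sin(yw),0]);ty=np.array([-np.sin(yw),np.cos(yw),0])
    RL=frame(-np.sin(al)*c-[0,0,np.cos(al)],ty);P=O+.05*c+.0015*RL[:,2];return P,RL
E
python3 - <<'E'
from g4 import *
from rig import bot
st=state();print(st["time"],st["joint_pos"].round(1),st["ee_pos"].round(4),st["R"][:,2].round(3))
P,RL=tgt();a=go(P-.09*RL[:,2],RL,st)
k=4;M={}
for n in("scene","top"):
    im=bot.grab_frame(n);M[n]=blue(im);cv2.imwrite(f"pics/flat_{n[0]}.png",im)
def fitone(names,z):
  def loss(v):
    Z=np.array([np.cos(v[2]),np.sin(v[2]),0]);Y=np.array([0,0,-1.]);R=np.c_[np.cross(Y,Z),Y,Z];o=np.array([v[0],v[1],z]);L=0
    for n in names:
        m=np.zeros((400*k,640*k),np.uint8);cv2.fillConvexPoly(m,cv2.convexHull(((proj(n,handle_pts()@R.T+o)+.5)*k*16).astype(np.int32)),1,shift=4)
        m=cv2.resize(m.astype(np.float32),(640,400),interpolation=cv2.INTER_AREA)
        sh=proj(n,[v[0]+.005,v[1],.008])[0];he=proj(n,[v[0]-.12,v[1],.008])[0]
        r0,r1=sorted((int(round(sh[1])),int(round(he[1]))));u=int(sh[0]);W=slice(u-15,u+15)
        L+=np.abs(m-M[n])[r0:r1,W].sum()
    return L
  return differential_evolution(loss,[(.5,.6),(0,.06),(-.15,.15)],seed=2,popsize=12,maxiter=40,polish=False)
for nm in(["top"],["scene"],["scene","top"]):
    r=fitone(nm,.008);print(nm,r.x.round(4),round(r.fun,1),[int(M[n][150:300,290:350].sum()) for n in M])
E
```

```text
11.1167 [ 18.   52.3 -46.1  64.1  25.6 102.3  67. ] [0.6424 0.0304 0.1844] [-0.458 -0.013 -0.889]
shift [ 0.072  0.024 -2.494] turn [0.076 0.542 0.   ] min rows 2.49
['top'] [ 0.5536  0.0296 -0.0012] 28.8 [373, 593]
['scene'] [0.554  0.0275 0.0117] 34.6 [373, 593]
['scene', 'top'] [ 0.5538  0.0289 -0.003 ] 84.8 [373, 593]
```

Run:
```python
from g4 import *
P,RL=tgt(np.array([.553,.029,.008]),.3);print(P);b=go(P-.06*RL[:,2],RL);go(P,RL,None,*b)
```

```text
[0.60224932 0.02925787 0.00670096]
shift [-0.251 -0.032 -3.057] turn [ 0.063  0.496 -0.094] min rows 3.06
shift [-0.75  -0.004 -1.299] turn [0. 0. 0.] min rows 1.3
```

>>> send_rows(
  plan=[
    {"grip": 0,"tx": -0.05,"ty": 0,"tz": -0.6,"rx": 0.01,"ry": 0.1,"rz": -0.02},
    {"grip": 0,"tx": -0.05,"ty": 0,"tz": -0.6,"rx": 0.01,"ry": 0.1,"rz": -0.02},
    {"grip": 0,"tx": -0.05,"ty": -0.01,"tz": -0.65,"rx": 0.01,"ry": 0.1,"rz": -0.02},
    {"grip": 0,"tx": -0.05,"ty": -0.01,"tz": -0.65,"rx": 0.02,"ry": 0.1,"rz": -0.02},
    {"grip": 0,"tx": -0.05,"ty": -0.01,"tz": -0.56,"rx": 0.01,"ry": 0.1,"rz": -0.02},
  ],
)

```text
time: 11.63
ee_pos: [0.6303, 0.0289, 0.0615]
tool_rot: [-179.9, -29.5, -179.7]
force: [0.1, 0.2, 0.4]
opening: 0.0942
grip_force: 0.0
```

>>> send_rows(
  plan=[
    {"grip": 0,"tx": -0.18,"ty": 0,"tz": -0.32,"rx": 0,"ry": 0,"rz": 0},
    {"grip": 0,"tx": -0.18,"ty": 0,"tz": -0.32,"rx": 0,"ry": 0,"rz": 0},
    {"grip": 0,"tx": -0.16,"ty": 0,"tz": -0.28,"rx": 0,"ry": 0,"rz": 0},
    {"grip": 0,"tx": -0.12,"ty": 0,"tz": -0.2,"rx": 0,"ry": 0,"rz": 0},
    {"grip": 0,"tx": 0,"ty": 0,"tz": 0,"rx": 0,"ry": 0,"rz": 0},
  ],
)

```text
time: 12.05
ee_pos: [0.6041, 0.0289, 0.0176]
tool_rot: [180.0, -29.6, -179.6]
force: [1.0, -0.5, -0.1]
opening: 0.094
grip_force: 0.0
```

Run:
```python
from g4 import *
P,RL=tgt(np.array([.553,.029,.008]),.3);s=state();print(s["force"],s["joint_pos"].round(0),s["ee_pos"]);go(P,RL,s)
```

```text
[ 0.97265264 -0.47018153 -0.06119956] [ 20.  60. -43.  74.  29.  88.  65.] [0.60409964 0.02885833 0.01761541]
shift [-0.046  0.01  -0.273] turn [-0.007  0.081 -0.012] min rows 0.27
```

>>> send_rows(
  plan=[
    {"grip": 0,"tx": -0.02,"ty": 0.01,"tz": -0.1,"rx": 0,"ry": 0.04,"rz": 0},
    {"grip": 0,"tx": -0.02,"ty": 0,"tz": -0.08,"rx": 0,"ry": 0.03,"rz": 0},
    {"grip": 0,"tx": 0,"ty": 0,"tz": -0.06,"rx": 0,"ry": 0,"rz": 0},
    {"grip": 0,"tx": 0,"ty": 0,"tz": 0,"rx": 0,"ry": 0,"rz": 0},
    {"grip": 0,"tx": 0,"ty": 0,"tz": 0,"rx": 0,"ry": 0,"rz": 0},
  ],
)

```text
time: 12.47
ee_pos: [0.6041, 0.0297, 0.0096]
tool_rot: [179.9, -29.8, -179.6]
force: [-0.2, 0.1, 0.1]
opening: 0.0941
grip_force: 0.0
```

>>> send_rows(
  plan=[
    {"grip": 0.3,"tx": 0,"ty": 0,"tz": 0,"rx": 0,"ry": 0,"rz": 0},
    {"grip": 0.5,"tx": 0,"ty": 0,"tz": 0,"rx": 0,"ry": 0,"rz": 0},
    {"grip": 0.5,"tx": 0,"ty": 0,"tz": 0,"rx": 0,"ry": 0,"rz": 0},
    {"grip": 0.5,"tx": 0,"ty": 0,"tz": 0,"rx": 0,"ry": 0,"rz": 0},
    {"grip": 0.5,"tx": 0,"ty": 0,"tz": 0,"rx": 0,"ry": 0,"rz": 0},
  ],
)

```text
time: 12.88
ee_pos: [0.604, 0.0296, 0.0096]
tool_rot: [179.9, -29.8, -179.6]
force: [0.3, 0.8, 0.1]
opening: 0.0642
grip_force: 0.0
```

>>> send_rows(
  plan=[
    {"grip": 0.5,"tx": -0.02,"ty": 0,"tz": -0.05,"rx": 0,"ry": 0,"rz": 0},
    {"grip": 0.5,"tx": -0.01,"ty": 0,"tz": -0.03,"rx": 0,"ry": 0,"rz": 0},
    {"grip": 0.5,"tx": 0,"ty": 0,"tz": 0,"rx": 0,"ry": 0,"rz": 0},
    {"grip": 1,"tx": 0,"ty": 0,"tz": 0,"rx": 0,"ry": 0,"rz": 0},
    {"grip": 1,"tx": 0,"ty": 0,"tz": 0,"rx": 0,"ry": 0,"rz": 0},
  ],
  force=30,
)

```text
time: 13.3
ee_pos: [0.6027, 0.0296, 0.0063]
tool_rot: [179.9, -29.9, -179.6]
force: [0.2, 0.3, -0.5]
opening: 0.0369
grip_force: 0.0
```

>>> send_rows(
  plan=[
    {"grip": 1,"tx": 0,"ty": 0,"tz": 0,"rx": 0,"ry": 0,"rz": 0},
    {"grip": 1,"tx": 0,"ty": 0,"tz": 0,"rx": 0,"ry": 0,"rz": 0},
    {"grip": 1,"tx": 0,"ty": 0,"tz": 0,"rx": 0,"ry": 0,"rz": 0},
    {"grip": 1,"tx": 0,"ty": 0,"tz": 0,"rx": 0,"ry": 0,"rz": 0},
    {"grip": 1,"tx": 0,"ty": 0,"tz": 0,"rx": 0,"ry": 0,"rz": 0},
  ],
  force=50,
)

```text
time: 13.72
ee_pos: [0.6028, 0.0297, 0.0064]
tool_rot: [179.9, -29.8, -179.6]
force: [0.7, 0.3, 0.7]
opening: 0.0313
grip_force: 50.0
```

Run:
```python
from g4 import *
s=state();print(s["time"],s["force"],s["ft_torque"].round(2),s["ee_pos"],s["opening"],s["grip_force"])
```

```text
13.7167 [0.68434906 0.3412527  0.74324345] [ 0.08 -0.6  -0.04] [0.60277864 0.02966853 0.00636414] 0.03132928326694077 49.989423751831055
```

>>> send_rows(
  plan=[
    {"grip": 1,"tx": 0,"ty": 0,"tz": 0.1,"rx": 0,"ry": 0,"rz": 0},
    {"grip": 1,"tx": 0,"ty": 0,"tz": 0.2,"rx": 0,"ry": 0,"rz": 0},
    {"grip": 1,"tx": 0,"ty": 0,"tz": 0.4,"rx": 0,"ry": 0,"rz": 0},
    {"grip": 1,"tx": 0,"ty": 0,"tz": 0.5,"rx": 0,"ry": 0,"rz": 0},
    {"grip": 1,"tx": 0,"ty": 0,"tz": 0.5,"rx": 0,"ry": 0,"rz": 0},
  ],
  force=55,
)

```text
time: 14.13
ee_pos: [0.6029, 0.0298, 0.0769]
tool_rot: [179.8, -29.8, -179.6]
force: [-0.4, -1.1, -0.1]
opening: 0.0315
grip_force: 55.0
```

>>> send_rows(
  plan=[
    {"grip": 1,"tx": 0,"ty": 0,"tz": 0.8,"rx": 0,"ry": 0,"rz": 0},
    {"grip": 1,"tx": 0,"ty": 0,"tz": 0.9,"rx": 0,"ry": 0,"rz": 0},
    {"grip": 1,"tx": 0,"ty": 0,"tz": 0.9,"rx": 0,"ry": 0,"rz": 0},
    {"grip": 1,"tx": 0,"ty": 0,"tz": 0.9,"rx": 0,"ry": 0,"rz": 0},
    {"grip": 1,"tx": 0,"ty": 0,"tz": 0.9,"rx": 0,"ry": 0,"rz": 0},
  ],
  force=55,
)

```text
time: 14.55
ee_pos: [0.6023, 0.0298, 0.2545]
tool_rot: [179.8, -29.8, -179.6]
force: [-0.3, 0.2, -0.3]
opening: 0.0314
grip_force: 55.0
```

```bash
cat > g5.py <<'E'
from g4 import *
# paddle pose at regrip and relation to the tool
Rg=Rt.from_euler("xyz",[179.9,-29.8,-179.6],degrees=True).as_matrix();pg=np.array([.6028,.0297,.0064])
Z=np.array([1,.005,0.]);Z/=np.linalg.norm(Z);Y=np.array([0,0,-1.]);Rp=np.c_[np.cross(Y,Z),Y,Z];op=np.array([.553,.0295,.008])
RT=Rg.T@Rp;oT=Rg.T@(op-pg)
def stand(xy,zend,psi,lean=0):
    "tool pose for paddle upright, handle end at height zend; lean deg of blade towards tool-z heading"
    b=np.radians(psi);d=np.array([np.cos(b),np.sin(b),0]);l=np.radians(lean)
    z=np.cos(l)*np.array([0,0,1.])+np.sin(l)*d;y=np.cos(l)*d-np.sin(l)*np.array([0,0,1.]) # paddle y = tool-side heading
    R=np.c_[np.cross(y,z),y,z];o=np.array([*xy,zend])+.1*z;Rt_=R@RT.T;return o-Rt_@oT,Rt_
s=state();R=s["R"]@RT;o=s["ee_pos"]+s["R"]@oT
E
python3 - <<'E'
from g5 import *
print(s["time"],s["joint_pos"].round(0),s["ee_pos"].round(4),s["opening"],"paddle z",R[:,2].round(3))
h=stand([.4774,.3148],.16,-30);print(h[0],h[1][:,2]);go(*h,s)
E
```

```text
14.55 [ 20.  47. -48.  66.  22. 108.  66.] [0.6023 0.0298 0.2545] 0.03144874668887925 paddle z [1.    0.005 0.001]
[0.47876114 0.31395757 0.30980038] [ 0.7518861  -0.43322333 -0.49697569]
shift [-3.089  7.104  1.383] turn [ -4.663 -17.555  -4.756] min rows 17.56
```

>>> send_rows(
  plan=[
    {"grip": 1,"tx": -0.15,"ty": 0.3,"tz": 0.1,"rx": -0.233,"ry": -0.878,"rz": -0.238},
    {"grip": 1,"tx": -0.15,"ty": 0.3,"tz": 0.1,"rx": -0.233,"ry": -0.878,"rz": -0.238},
    {"grip": 1,"tx": -0.15,"ty": 0.3,"tz": 0.1,"rx": -0.233,"ry": -0.878,"rz": -0.238},
    {"grip": 1,"tx": -0.15,"ty": 0.3,"tz": 0.1,"rx": -0.233,"ry": -0.878,"rz": -0.238},
    {"grip": 1,"tx": -0.15,"ty": 0.3,"tz": 0.1,"rx": -0.233,"ry": -0.878,"rz": -0.238},
  ],
)

```text
time: 14.97
ee_pos: [0.5721, 0.0905, 0.2727]
tool_rot: [-175.4, -7.3, 172.8]
force: [1.3, 0.7, 0.4]
opening: 0.0313
grip_force: 55.0
```

>>> send_rows(
  plan=[
    {"grip": 1,"tx": -0.15,"ty": 0.3,"tz": 0.1,"rx": -0.233,"ry": -0.878,"rz": -0.238},
    {"grip": 1,"tx": -0.15,"ty": 0.3,"tz": 0.1,"rx": -0.233,"ry": -0.878,"rz": -0.238},
    {"grip": 1,"tx": -0.15,"ty": 0.3,"tz": 0.1,"rx": -0.233,"ry": -0.878,"rz": -0.238},
    {"grip": 1,"tx": -0.15,"ty": 0.3,"tz": 0.1,"rx": -0.233,"ry": -0.878,"rz": -0.238},
    {"grip": 1,"tx": -0.15,"ty": 0.3,"tz": 0.1,"rx": -0.233,"ry": -0.878,"rz": -0.238},
  ],
)

```text
time: 15.38
ee_pos: [0.5419, 0.1505, 0.2927]
tool_rot: [-173.6, 15.4, 166.9]
force: [0.6, 0.1, -0.1]
opening: 0.0313
grip_force: 55.0
```

```bash
cat > g6.py <<'E'
from g5 import *
print(s["time"],s["joint_pos"].round(0),s["ee_pos"].round(4),s["opening"],"paddle z",R[:,2].round(3),"end",(o-.1*R[:,2]).round(3))
h=stand([.4774,.3148],.16,-30);go(*h,s)
E
python3 g6.py
```

```text
15.3833 [ 18.  14. -53. 102.  29.  66.  32.] [0.5419 0.1505 0.2927] 0.03132017283105017 paddle z [ 0.699 -0.107  0.707] end [0.436 0.167 0.188]
shift [-1.579  4.087  0.428] turn [-2.327 -8.719 -2.365] min rows 8.72
```

>>> send_rows(
  plan=[
    {"grip": 1,"tx": -0.158,"ty": 0.4,"tz": 0.06,"rx": -0.233,"ry": -0.872,"rz": -0.237},
    {"grip": 1,"tx": -0.158,"ty": 0.4,"tz": 0.06,"rx": -0.233,"ry": -0.872,"rz": -0.237},
    {"grip": 1,"tx": -0.158,"ty": 0.4,"tz": 0.06,"rx": -0.233,"ry": -0.872,"rz": -0.237},
    {"grip": 1,"tx": -0.158,"ty": 0.4,"tz": 0.06,"rx": -0.233,"ry": -0.872,"rz": -0.237},
    {"grip": 1,"tx": -0.158,"ty": 0.4,"tz": 0.06,"rx": -0.233,"ry": -0.872,"rz": -0.237},
  ],
)

```text
time: 15.8
ee_pos: [0.5103, 0.2307, 0.3054]
tool_rot: [-174.3, 38.1, 160.5]
force: [0.4, 0.2, 0.0]
opening: 0.031
grip_force: 55.0
```

>>> send_rows(
  plan=[
    {"grip": 1,"tx": -0.158,"ty": 0.4,"tz": 0.06,"rx": -0.233,"ry": -0.872,"rz": -0.237},
    {"grip": 1,"tx": -0.158,"ty": 0.4,"tz": 0.06,"rx": -0.233,"ry": -0.872,"rz": -0.237},
    {"grip": 1,"tx": -0.158,"ty": 0.4,"tz": 0.06,"rx": -0.233,"ry": -0.872,"rz": -0.237},
    {"grip": 1,"tx": -0.158,"ty": 0.4,"tz": 0.06,"rx": -0.233,"ry": -0.872,"rz": -0.237},
    {"grip": 1,"tx": -0.158,"ty": 0.4,"tz": 0.06,"rx": -0.233,"ry": -0.872,"rz": -0.237},
  ],
)

```text
time: 16.22
ee_pos: [0.4785, 0.3107, 0.3171]
tool_rot: [179.7, 60.2, 149.8]
force: [1.2, -0.9, -0.5]
opening: 0.0307
grip_force: 55.0
```

```bash
python3 g6.py
cat > ov2.py <<'E'
from g5 import *
import g5
from rig import bot
import sys
nm=sys.argv[1];out=[];k=4;w,h=100,140
for n in("scene","top"):
    im=bot.grab_frame(n);cv2.imwrite(f"pics/{nm}_{n[0]}.png",im);u,v=proj(n,[.477,.315,.16])[0];x=int(min(max(u-w/2,0),640-w));y=int(min(max(v-h/2,0),400-h))
    c=cv2.resize(im[y:y+h,x:x+w],None,fx=k,fy=k,interpolation=cv2.INTER_NEAREST)
    for P in(handle_pts(),blade_pts()):
        q=((proj(n,P@R.T+o)+.5-[x,y])*k).astype(np.int32);cv2.polylines(c,[cv2.convexHull(q)],True,(0,255,0),1)
    for i in range(0,h,20): cv2.putText(c,str(y+i),(0,i*k+8),0,.35,(0,0,255))
    for i in range(0,w,20): cv2.putText(c,str(x+i),(i*k,8),0,.35,(0,0,255))
    out.append(c)
cv2.imwrite(f"pics/{nm}.png",np.hstack(out))
E
python3 ov2.py stand
```

```text
16.2167 [-25.  23. -51. 111.  73.  92. -42.] [0.4785 0.3107 0.3171] 0.03065735495839594 paddle z [-0.002 -0.003  1.   ] end [0.477 0.312 0.167]
shift [ 0.007  0.08  -0.184] turn [-0.039  0.025  0.007] min rows 0.18
```

View pics/stand.png

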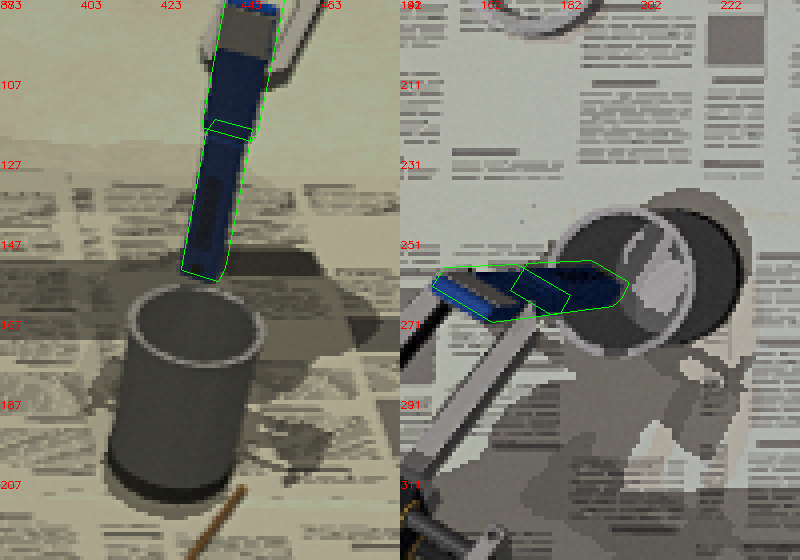

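The overlay agrees with the picture: the paddle is upright with its handle end at scene (427,152), directly above the crock mouth centred at (433,168). I'll lean it about 14° so it will rest on the rim, then lower it.

Run:
```python
from g5 import *
import ik
c=[.4774,.3148];a=stand(c,.16,-30,-14);print(a[0],a[1][:,2].round(2));go(*a,s);b=stand(c,.012,-30,-14);go(*b,s,*a)
q=s["joint_pos"]
for t in(a,b): q,e,r,m=ik.ik(*t,q);print(q.round(0),round(e,4),round(m,1))
```

```text
[0.44733523 0.33210132 0.30573774] [ 0.83 -0.48 -0.27]
shift [-0.733  0.468 -0.219] turn [-1.411 -2.471 -0.062] min rows 2.47
shift [ 0.   0.  -3.7] turn [0. 0. 0.] min rows 3.7
[-38.  32. -46. 113.  80. 106. -54.] 0.0 8.4
[-42.  48. -40. 114.  85. 106. -69.] 0.0 8.8
```

```bash
cat > g7.py <<'E'
from g5 import *
c=[.4774,.3148]
print(s["time"],s["ee_pos"].round(4),s["joint_pos"].round(0),s["force"].round(1),"end",(o-.1*R[:,2]).round(4))
a=stand(c,.16,-30,14);go(*a,s);b=stand(c,.012,-30,14);go(*b,s,*a);go(*b,s)
E
python3 g7.py;python3 - <<'E'
import sys;sys.path.insert(0,'.')
from g5 import *
import ik
q=s["joint_pos"]
for z in(.16,.012): q,e,r,m=ik.ik(*stand([.4774,.3148],z,-30,14),q);print(q.round(0),round(e,4),round(m,1))
E
```

```text
16.3167 [0.4767 0.3134 0.3145] [-25.  23. -51. 111.  73.  92. -42.] [-1.2  0.6 -1.6] end [0.4747 0.3144 0.1647]
shift [ 0.836 -0.438 -0.238] turn [ 1.376  2.386 -0.064] min rows 2.39
shift [ 0.   0.  -3.7] turn [0. 0. 0.] min rows 3.7
shift [ 0.836 -0.438 -3.938] turn [ 1.376  2.386 -0.064] min rows 3.94
[-13.  20. -53. 107.  63.  80. -29.] 0.0 19.8
[-19.  33. -48. 114.  75.  76. -47.] 0.0 25.3
```

>>> send_rows(
  plan=[
    {"grip": 1,"tx": 0.17,"ty": -0.09,"tz": -0.05,"rx": 0.275,"ry": 0.477,"rz": -0.013},
    {"grip": 1,"tx": 0.17,"ty": -0.09,"tz": -0.05,"rx": 0.275,"ry": 0.477,"rz": -0.013},
    {"grip": 1,"tx": 0.17,"ty": -0.09,"tz": -0.05,"rx": 0.275,"ry": 0.477,"rz": -0.013},
    {"grip": 1,"tx": 0.17,"ty": -0.09,"tz": -0.05,"rx": 0.275,"ry": 0.477,"rz": -0.013},
    {"grip": 1,"tx": 0.156,"ty": -0.078,"tz": -0.04,"rx": 0.275,"ry": 0.477,"rz": -0.013},
  ],
)

```text
time: 16.73
ee_pos: [0.5131, 0.2917, 0.3067]
tool_rot: [-179.9, 46.0, 149.8]
force: [0.7, 1.2, -1.0]
opening: 0.0314
grip_force: 55.0
```

```bash
python3 g7.py
```

```text
16.7333 [0.5131 0.2917 0.3067] [-13.  20. -53. 107.  63.  79. -29.] [ 0.7  1.2 -1. ] end [0.4801 0.311  0.1619]
shift [-0.075  0.105 -0.044] turn [-0.019 -0.03   0.064] min rows 0.11
shift [ 0.   0.  -3.7] turn [0. 0. 0.] min rows 3.7
shift [-0.075  0.105 -3.744] turn [-0.019 -0.03   0.064] min rows 3.74
```

>>> send_rows(
  plan=[
    {"grip": 1,"tx": -0.04,"ty": 0.06,"tz": -0.3,"rx": 0,"ry": 0,"rz": 0.06},
    {"grip": 1,"tx": -0.04,"ty": 0.045,"tz": -0.4,"rx": 0,"ry": 0,"rz": 0},
    {"grip": 1,"tx": 0,"ty": 0,"tz": -0.45,"rx": 0,"ry": 0,"rz": 0},
    {"grip": 1,"tx": 0,"ty": 0,"tz": -0.45,"rx": 0,"ry": 0,"rz": 0},
    {"grip": 1,"tx": 0,"ty": 0,"tz": -0.4,"rx": 0,"ry": 0,"rz": 0},
  ],
)

```text
time: 17.15
ee_pos: [0.5099, 0.2957, 0.2257]
tool_rot: [-179.9, 46.1, 150.1]
force: [0.4, -0.0, -0.9]
opening: 0.0313
grip_force: 55.0
```

```bash
python3 g7.py
```

```text
17.15 [0.5099 0.2957 0.2257] [-17.  26. -51. 111.  69.  78. -39.] [ 0.4 -0.  -0.9] end [0.477  0.3148 0.0808]
shift [0.005 0.003 1.98 ] turn [-0.003 -0.014  0.013] min rows 1.98
shift [ 0.   0.  -3.7] turn [0. 0. 0.] min rows 3.7
shift [ 0.005  0.003 -1.72 ] turn [-0.003 -0.014  0.013] min rows 1.72
```

>>> send_rows(
  plan=[
    {"grip": 1,"tx": 0,"ty": 0,"tz": -0.4,"rx": 0,"ry": 0,"rz": 0},
    {"grip": 1,"tx": 0,"ty": 0,"tz": -0.4,"rx": 0,"ry": 0,"rz": 0},
    {"grip": 1,"tx": 0,"ty": 0,"tz": -0.4,"rx": 0,"ry": 0,"rz": 0},
    {"grip": 1,"tx": 0,"ty": 0,"tz": -0.25,"rx": 0,"ry": 0,"rz": 0},
    {"grip": 1,"tx": 0,"ty": 0,"tz": -0.1,"rx": 0,"ry": 0,"rz": 0},
  ],
)

```text
time: 17.57
ee_pos: [0.5098, 0.2958, 0.1628]
tool_rot: [-179.8, 46.1, 150.2]
force: [0.3, -0.1, -1.5]
opening: 0.031
grip_force: 55.0
```

>>> send_rows(
  plan=[
    {"grip": 1,"tx": 0,"ty": 0,"tz": -0.06,"rx": 0,"ry": 0,"rz": 0},
    {"grip": 1,"tx": 0,"ty": 0,"tz": -0.05,"rx": 0,"ry": 0,"rz": 0},
    {"grip": 1,"tx": 0,"ty": 0,"tz": -0.03,"rx": 0,"ry": 0,"rz": 0},
    {"grip": 1,"tx": 0,"ty": 0,"tz": 0,"rx": 0,"ry": 0,"rz": 0},
    {"grip": 1,"tx": 0,"ty": 0,"tz": 0,"rx": 0,"ry": 0,"rz": 0},
  ],
)

```text
time: 17.98
ee_pos: [0.5099, 0.2964, 0.1576]
tool_rot: [-179.8, 46.1, 150.3]
force: [-0.1, -0.2, -0.3]
opening: 0.0314
grip_force: 55.0
```

```bash
python3 g7.py
```

```text
17.9833 [0.5099 0.2964 0.1576] [-19.  33. -48. 114.  75.  76. -46.] [-0.1 -0.2 -0.3] end [0.4768 0.3153 0.0127]
shift [ 0.006 -0.014  3.685] turn [ 0.005 -0.028 -0.002] min rows 3.68
shift [ 0.   0.  -3.7] turn [0. 0. 0.] min rows 3.7
shift [ 0.006 -0.014 -0.015] turn [ 0.005 -0.028 -0.002] min rows 0.03
```

Creep down for the last 6 mm or so.

>>> send_rows(
  plan=[
    {"grip": 1,"tx": 0,"ty": 0,"tz": -0.05,"rx": 0,"ry": 0,"rz": 0},
    {"grip": 1,"tx": 0,"ty": 0,"tz": -0.04,"rx": 0,"ry": 0,"rz": 0},
    {"grip": 1,"tx": 0,"ty": 0,"tz": -0.03,"rx": 0,"ry": 0,"rz": 0},
    {"grip": 1,"tx": 0,"ty": 0,"tz": 0,"rx": 0,"ry": 0,"rz": 0},
    {"grip": 1,"tx": 0,"ty": 0,"tz": 0,"rx": 0,"ry": 0,"rz": 0},
  ],
)

```text
time: 18.4
ee_pos: [0.5104, 0.2962, 0.1532]
tool_rot: [-179.8, 46.2, 150.2]
force: [0.6, -0.6, 7.5]
opening: 0.0313
grip_force: 55.0
```

>>> send_rows(
  plan=[
    {"grip": 1,"tx": 0,"ty": 0,"tz": -0.02,"rx": 0,"ry": 0,"rz": 0},
    {"grip": 1,"tx": 0,"ty": 0,"tz": 0,"rx": 0,"ry": 0,"rz": 0},
    {"grip": 1,"tx": 0,"ty": 0,"tz": 0,"rx": 0,"ry": 0,"rz": 0},
    {"grip": 1,"tx": 0,"ty": 0,"tz": 0,"rx": 0,"ry": 0,"rz": 0},
    {"grip": 1,"tx": 0,"ty": 0,"tz": 0,"rx": 0,"ry": 0,"rz": 0},
  ],
)

```text
time: 18.82
ee_pos: [0.5108, 0.2962, 0.153]
tool_rot: [-179.9, 46.3, 150.2]
force: [1.1, -1.7, 13.8]
opening: 0.0309
grip_force: 55.0
```

>>> send_rows(
  plan=[
    {"grip": 1,"tx": 0,"ty": 0,"tz": 0.02,"rx": 0,"ry": 0,"rz": 0},
    {"grip": 1,"tx": 0,"ty": 0,"tz": 0.01,"rx": 0,"ry": 0,"rz": 0},
    {"grip": 1,"tx": 0,"ty": 0,"tz": 0,"rx": 0,"ry": 0,"rz": 0},
    {"grip": 1,"tx": 0,"ty": 0,"tz": 0,"rx": 0,"ry": 0,"rz": 0},
    {"grip": 1,"tx": 0,"ty": 0,"tz": 0,"rx": 0,"ry": 0,"rz": 0},
  ],
  force=20,
)

```text
time: 19.23
ee_pos: [0.51, 0.2963, 0.1529]
tool_rot: [-179.8, 46.1, 150.3]
force: [1.5, -0.5, 4.9]
opening: 0.0317
grip_force: 19.9
```

>>> send_rows(
  plan=[
    {"grip": 0.6,"tx": 0,"ty": 0,"tz": 0,"rx": 0,"ry": 0,"rz": 0},
    {"grip": 0.5,"tx": 0,"ty": 0,"tz": 0,"rx": 0,"ry": 0,"rz": 0},
    {"grip": 0.4,"tx": 0,"ty": 0,"tz": 0,"rx": 0,"ry": 0,"rz": 0},
    {"grip": 0.4,"tx": 0,"ty": 0,"tz": 0,"rx": 0,"ry": 0,"rz": 0},
    {"grip": 0.4,"tx": 0,"ty": 0,"tz": 0,"rx": 0,"ry": 0,"rz": 0},
  ],
)

```text
time: 19.65
ee_pos: [0.5097, 0.2963, 0.1525]
tool_rot: [-179.7, 46.1, 150.3]
force: [-0.1, 0.6, 0.8]
opening: 0.0563
grip_force: 0.0
```

Run:
```python
from util import *
s=state();print(s["R"][:,2].round(3),s["opening"],s["force"].round(1))
```

```text
[ 0.623 -0.361 -0.694] 0.056320167496541805 [-0.1  0.6  0.8]
```

Retreat along −tool z, i.e. (−0.623, +0.361, +0.694).

>>> send_rows(
  plan=[
    {"grip": 0.3,"tx": -0.09,"ty": 0.054,"tz": 0.104,"rx": 0,"ry": 0,"rz": 0},
    {"grip": 0.25,"tx": -0.25,"ty": 0.144,"tz": 0.278,"rx": 0,"ry": 0,"rz": 0},
    {"grip": 0.2,"tx": -0.37,"ty": 0.217,"tz": 0.416,"rx": 0,"ry": 0,"rz": 0},
    {"grip": 0.2,"tx": -0.44,"ty": 0.253,"tz": 0.486,"rx": 0,"ry": 0,"rz": 0},
    {"grip": 0.2,"tx": -0.5,"ty": 0.29,"tz": 0.555,"rx": 0,"ry": 0,"rz": 0},
  ],
)

```text
time: 20.07
ee_pos: [0.4428, 0.3345, 0.2268]
tool_rot: [-179.7, 46.1, 150.3]
force: [0.9, -0.3, -0.5]
opening: 0.0747
grip_force: 0.0
```

>>> send_rows(
  plan=[
    {"grip": 0.2,"tx": -0.44,"ty": 0.253,"tz": 0.486,"rx": 0,"ry": 0,"rz": 0},
    {"grip": 0.2,"tx": -0.3,"ty": 0.2,"tz": 0.5,"rx": 0,"ry": 0,"rz": 0},
    {"grip": 0.2,"tx": -0.1,"ty": 0.1,"tz": 0.5,"rx": 0,"ry": 0,"rz": 0},
    {"grip": 0.2,"tx": 0,"ty": 0,"tz": 0.2,"rx": 0,"ry": 0,"rz": 0},
    {"grip": 0.2,"tx": 0,"ty": 0,"tz": 0,"rx": 0,"ry": 0,"rz": 0},
  ],
)

```text
time: 20.48
ee_pos: [0.4101, 0.3574, 0.2954]
tool_rot: [-180.0, 46.1, 150.2]
force: [-0.3, 0.1, -0.1]
opening: 0.0754
grip_force: 0.0
```

Run:
```python
from util import *
from rig import bot
s=state();print(s["time"],s["ee_pos"].round(3),s["joint_pos"].round(0),s["force"].round(1))
a=bot.grab_frame("scene");b=bot.grab_frame("top")
cv2.imwrite("pics/end.png",np.vstack([cv2.resize(a[60:340,60:540],(600,350))[:300],cv2.resize(b[90:330,60:540],(600,300))]))
```

```text
20.4833 [0.41  0.357 0.295] [-25.  22. -56. 107.  60.  89. -39.] [-0.3  0.1 -0.1]
```

View pics/end.png

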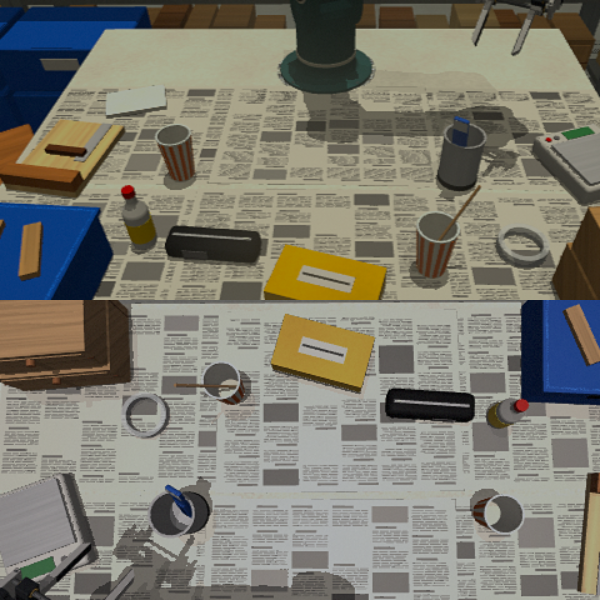

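The paddle stands blade up in the crock, tip near (462,120) in this composite and leaning on the rim. The cup, the crock and the other objects are where they were, and the gripper is clear.

```bash
python3 -c "
from rig import bot
print(bot.close_job())"
```

```text
the job is handed in; nothing more can be done
None
```

The job is handed in at about 21 s: the paddle was drawn from the cup, laid flat on the newspaper, regripped and stood blade up in the steel crock, leaning on its rim; the final pictures show nothing else visibly moved.

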